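Cocoa tablets and jars for the mixer

TASK

Get the mixer corner ready for baking: tip the clear slotted keeper slot-down over the orange bowl and shake it until both cocoa tablets have dropped through the slot into the bowl, then lay the empty keeper flat on its back on the cork mat again. Stand every glass jar that is on the counter upright on the marble board, wholly within its edges, leaving the bowl standing on the counter and the crock, the paddle and the small blue cup where they are.

Things in the scene. Friction and masses are not known exactly. Their poses are not given: they have to be found in the camera images.
- keeper: clear box, red slotted end, blue foot, holding both tablets, lying on its back: 130 mm long (x), 64 wide (y), 60 high (z), walls 3 mm, 0.12 to 0.21 kg, closed but for the slot in its top end, which faces its -x (roughly towards the robot at the start). Inside 58 mm wide. Origin: centre of its underside as it lies. With that end tipped 50 to 65 degrees down the tablets slide to it along the back wall
- keeper_slot (a point): middle of the slot, outside of the keeper's end: in its axes 65 mm to -x, 8 mm to +y, 10.5 mm above its underside. Slot 42 mm wide (y), 15 mm high, flush with the inside of the +y side wall and of the back (lower) wall. A tablet leaves flat, edge first, once it is square to the slot and against the +y side: shake sideways and lengthwise, 20 to 30 mm each way, briskly
- tablet0: hard dark-brown cocoa tablet, a square 34 x 34 mm and 10 mm thick, 20 g; origin at the centre of its underside, z through its thickness, x and y along its sides. At the start it lies flat inside the keeper on its lower wall. If the tablets lodge askew at the slot, more shaking, a roll towards the +y side or tipping back by 50 degrees and forward again frees them.
- tablet1: hard dark-brown cocoa tablet, a square 34 x 34 mm and 10 mm thick, 20 g; origin at the centre of its underside, z through its thickness, x and y along its sides. At the start it lies flat inside the keeper on its lower wall. If the tablets lodge askew at the slot, more shaking, a roll towards the +y side or tipping back by 50 degrees and forward again frees them.
- bowl: loose orange plastic mixing bowl, round, 160 mm across the rim, 70 mm high, walls 4 mm, 0.3 kg; origin at the centre of its underside
- mat: fixed cork mat, 190 mm (x) x 130 mm (y), 4 mm thick, on which the keeper lies at the start; origin at the centre of its underside
- board: fixed square marble board, 190 x 190 mm, 8 mm thick, empty at the start; origin at the centre of its underside, sides along its x and y; the mat and the board swap sides between starts
- jar0: glass ingredient jar with a steel lid, a closed upright cylinder 54 mm across and 95 mm tall (the lid, slightly narrower, is the top part), 0.15 to 0.3 kg; origin at the centre of its underside, z up through the lid. Three or four jars are present, standing on the counter at the start.
- jar1: glass ingredient jar with a steel lid, a closed upright cylinder 54 mm across and 95 mm tall (the lid, slightly narrower, is the top part), 0.15 to 0.3 kg; origin at the centre of its underside, z up through the lid. Three or four jars are present, standing on the counter at the start.
- jar2: glass ingredient jar with a steel lid, a closed upright cylinder 54 mm across and 95 mm tall (the lid, slightly narrower, is the top part), 0.15 to 0.3 kg; origin at the centre of its underside, z up through the lid. Three or four jars are present, standing on the counter at the start.
- jar3: glass ingredient jar with a steel lid, a closed upright cylinder 54 mm across and 95 mm tall (the lid, slightly narrower, is the top part), 0.15 to 0.3 kg; origin at the centre of its underside, z up through the lid. Three or four jars are present, standing on the counter at the start.
- crock: bystander: white ceramic utensil crock, 116 mm across and 130 mm tall, utensils standing in it up to 270 mm; origin at the centre of its underside
- paddle: bystander: flat steel mixer paddle lying on the counter, about 200 mm long and 104 mm wide, 20 mm thick; origin under the middle of it, shaft towards its +x
- ramekin: bystander: small blue ceramic cup, 90 mm across and 50 mm tall; origin at the centre of its underside

How it is judged:
At the end, for the whole second after the job is handed in: Tablets in the bowl (within 70 mm of its axis), bowl upright on the counter; keeper flat on its back on the mat (middle within 60 mm along, 45 mm across the mat's middle); each jar upright on the board (axis within 75 mm of its middle along each side, tilt under 0.1 rad); all at rest (horizontal distance between each of tablet0, tablet1 and bowl below 0.07 m and z of tablet0 in the frame of bowl between 0 and 0.06 m and linear speed of each of tablet0, tablet1, keeper, jar0, jar1, jar2, jar3 below 0.02 m/s and z of tablet1 in the frame of bowl between 0 and 0.06 m and angle between bowl's own z axis and vertical below 0.15 rad and height (world z) of bowl below 0.01 m and x of keeper in the frame of mat between -0.06 and 0.06 m and y of keeper in the frame of mat between -0.045 and 0.045 m and z of keeper in the frame of mat between 0 and 0.01 m and angle between each of keeper, jar0, jar1, jar2, jar3's own z axis and vertical below 0.1 rad and x of jar0 in the frame of board between -0.075 and 0.075 m and y of jar0 in the frame of board between -0.075 and 0.075 m and z of jar0 in the frame of board between 0.004 and 0.014 m and x of jar1 in the frame of board between -0.075 and 0.075 m and y of jar1 in the frame of board between -0.075 and 0.075 m and z of jar1 in the frame of board between 0.004 and 0.014 m and x of jar2 in the frame of board between -0.075 and 0.075 m and y of jar2 in the frame of board between -0.075 and 0.075 m and z of jar2 in the frame of board between 0.004 and 0.014 m and x of jar3 in the frame of board between -0.075 and 0.075 m and y of jar3 in the frame of board between -0.075 and 0.075 m and z of jar3 in the frame of board between 0.004 and 0.014 m); the robot touches nothing.
It fails at once if the crock is pushed more than 30 mm from its place (distance of crock from where it was at the start of the episode above 0.03 m).
It fails at once if the paddle is pushed more than 30 mm from its place (distance of paddle from where it was at the start of the episode above 0.03 m).
It fails at once if the ramekin is pushed more than 30 mm from its place (distance of ramekin from where it was at the start of the episode above 0.03 m).
Of jar0, jar1, jar2, jar3 only 3 to 4 are there at a start; the rules pass over those that are not, and their reading is None.
At some moment in a run one of keeper, bowl may be knocked a few centimetres aside while the robot is not near it.
It also fails if it takes over 210 s, if anything falls off the work surface, if the arm or the gripper's body presses on something with over 40 N, if the wrist force passes 120 N, or if a joint passes its speed limit or range.

ROBOT

A 7-joint arm with a two-finger parallel gripper is mounted at the origin on the work surface. World frame = base frame: x ahead of the robot, y to its left, z up, the work surface at z = 0. Lengths are in m, angles in rad, forces in N, time in s.
With the tool pointing down it reaches from about 0.4 to 0.925 m from the base axis. Payload 5.6 kg.
Tool frame: the origin (TCP) lies at the very end of the fingers, on their centre line; the grasp point (between the pads) lies 19 mm behind it; y points along the fingers, z is the direction in which the jaws open and shut, and the axes are right-handed (so a half turn about y gives the same grasp; the last joint's range is limited). The gripper opens to 85 mm and grips with 20 to 120 N. Pads are 22 mm wide; open, the fingers measure 114 mm over their backs; the gripper's body (76 mm by 85 mm) begins 54 mm behind the grasp point. The pads swing forward as they close: fully open they stand 13 mm farther back than shut.
Start: joints at [-1.231, 0.468, -0.012, 1.603, 0.006, 1.071, -0.056], TCP at [0.243, 0.603, 0.231] pointing down, gripper open.
Joint ranges: [-2.53, 2.53], [-0.31, 2.02], [-1.57, 1.55], [0.28, 2.44], [-1.29, 4.43], [0.15, 1.84], [-2.92, 2.92]. Speed limits (rad/s): [2.57, 2.57, 3.14, 3.14, 3.14, 3.14, 3.14].

INTERFACE

Orientations are given as a rotation vector (axis times angle).
In Python, from cell import bot gives the robot as it stands.
- The arm moves only by the tool carry_out, never from a script. Its argument "plan" is one flat list of numbers, 6 for each row, row after row: the shift along the tool's x, y, z in m, then the turn, a rotation vector about the tool's x, y, z in degrees. A call has 1 to 8 rows; each row is the pose to reach, as a shift and turn from the pose measured when the call began, along the tool's axes at that moment; what a row does not reach only later rows make up. A row lasts 1/8 s, in which the tool goes at most 62.5 mm and 10.7 degrees, less where a joint would pass 70% of its speed; a pose out of reach is approached as far as the arm can. A call with a gripper value outside its range is refused whole. "gripper" is the finger opening in m, from 0 to 0.0854, set as the call begins (left out, the last holds). The fingers move at their own pace and stop on an object; "grip_force" is the grip in N (left out, the last holds). Time passes only in rows, so rows that repeat a pose let the fingers close. It gives the time, the measured TCP pose, the force and the opening at its end, in the units of the state.
- bot.state(): the state, without advancing time (a new reading comes with each control period).
- bot.grab_frame(name): name is "side" or "top"; returns the picture (420x560x3 uint8, blue, green, red); there is no depth.
- bot.camera_model(name): a dict with "intrinsics" (3x3 intrinsics, pixels), "extrinsics" (4x4, takes a point from camera to world coordinates). Camera axes: x right, y up, looking along -z (the intrinsics and any distortion apply to the point x, -y, -z); pixel columns grow to the right and rows downward; lengths in m; the calibration is good to about 2 mm. A picture is of the moment at which its call begins. camera_model takes no time and is no camera call.
- bot.job_done(): hands the job in, once; it reports no verdict.
The state is a dict: "time_s": time; "q": joint angles; "qvel": joint speeds; "joint_torque": joint torques, N m; "tool_pos": TCP position; "tool_rot": TCP orientation; "force": force on the tool from outside, world axes, zero at the start; "ft_torque": the same for the moment, N m; "finger_gap": opening from 0.0 (shut) to 1.0 (fully open).
Only numpy, scipy, OpenCV 4.12 (cv2) and the standard library are available. Lean on these libraries where they do the work, as an engineer would, in place of code of your own. Each camera call takes 0.05 s, during which the arm holds its last target.

## Working session

There is one attempt and no reset: what is moved stays moved. The work goes in short steps, Python scripts to look and compute and a tool call to move; the robot and the scene stay as the last step left them, time stands still between calls to the robot, and variables do not carry over. Pictures are saved under pics/ and viewed, and the job is handed in when it is done.

Besides the shell and the picture viewer there is one more tool, called after ">>>" by a JSON object that holds its "op" and its "data". carry_out: Moves the arm, as the interface text tells. Its arguments: {"type":"object","properties":{"plan":{"type":"array"},"gripper":{"type":"number"},"grip_force":{"type":"number"}},"required":["plan"]}

```bash
ls; mkdir -p pics; python3 - <<'E'
from cell import bot
import cv2,numpy as np
for n in("side","top"):
    f=bot.grab_frame(n); cv2.imwrite(f"pics/{n}0.png",f)
    c=bot.camera_model(n); print(n,np.round(c["intrinsics"],2).tolist(),np.round(c["extrinsics"],4).tolist(),[k for k in c])
print(bot.state())
E
```

```text
pics
side [[410.65, 0.0, 278.6], [0.0, 410.65, 208.99], [0.0, 0.0, 1.0]] [[0.7384, 0.4598, -0.4934, -0.0038], [-0.6742, 0.4872, -0.5551, -0.6314], [-0.0149, 0.7425, 0.6697, 0.8038], [0.0, 0.0, 0.0, 1.0]] ['intrinsics', 'extrinsics']
top [[381.78, 0.0, 280.89], [0.0, 381.78, 209.56], [0.0, 0.0, 1.0]] [[-0.0183, 0.9795, -0.2004, 0.3842], [-0.9998, -0.0192, -0.0025, 0.0109], [-0.0063, 0.2003, 0.9797, 0.9763], [0.0, 0.0, 0.0, 1.0]] ['intrinsics', 'extrinsics']
{'time_s': 0.1, 'q': array([-1.23098283,  0.4683228 , -0.01156815,  1.60352736,  0.00602493,
        1.07139308, -0.05628143]), 'qvel': array([-0.00129724, -0.00095517, -0.00133179, -0.00249674,  0.00017579,
        0.00138835,  0.00110805]), 'joint_torque': array([ 1.67276583e-03, -5.33515763e+01,  2.18275201e-02, -2.51967967e+01,
        1.15004671e-02,  4.28097585e-03, -4.33094883e-06]), 'tool_pos': array([0.24269666, 0.60245432, 0.23041344]), 'tool_rot': array([-1.55145856,  0.30056884, -0.30032316]), 'force': array([ 0.30967305,  0.0655021 , -1.12116795]), 'ft_torque': array([ 0.00585716,  0.038946  , -0.02232676]), 'finger_gap': 1.0000851350349278}
```

View pics/side0.png

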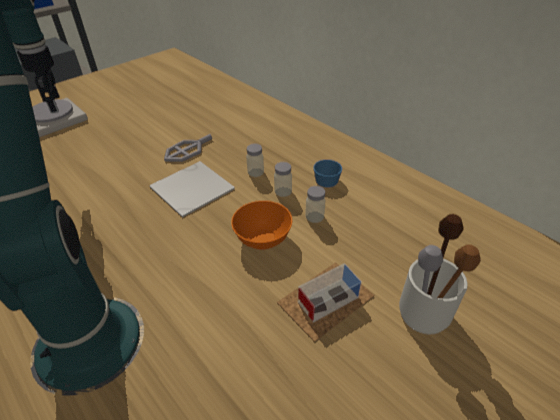

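View pics/top0.png

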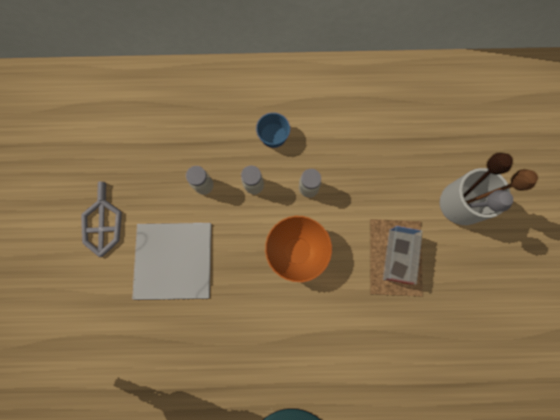

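The side view shows three jars, at about (255,160), (283,180) and (316,204), the bowl at (262,225), the keeper on its mat at (330,295) and the board at (192,188). The top view agrees. I'll zoom in to measure.

```bash
cat > h.py <<'E'
import cv2,numpy as np
from cell import bot
from scipy.spatial.transform import Rotation as R
CM={}
def cam(n):
    if n not in CM:
        c=bot.camera_model(n); CM[n]=(np.array(c["intrinsics"]),np.array(c["extrinsics"]))
    return CM[n]
def ray(n,uv):
    K,E=cam(n); x=np.linalg.inv(K)@[uv[0],uv[1],1.]
    d=E[:3,:3]@np.array([x[0],-x[1],-x[2]]); return E[:3,3],d/np.linalg.norm(d)
def onz(n,uv,z):
    o,d=ray(n,uv); return o+d*(z-o[2])/d[2]
def proj(n,p):
    K,E=cam(n); c=E[:3,:3].T@(np.asarray(p)-E[:3,3]); v=K@np.array([c[0],-c[1],-c[2]]); return v[:2]/v[2]
def tri(a,b):
    o1,d1=ray("side",a);o2,d2=ray("top",b)
    A=np.stack([d1,-d2],1); t=np.linalg.lstsq(A,o2-o1,rcond=None)[0]
    p,q=o1+t[0]*d1,o2+t[1]*d2; return (p+q)/2,np.linalg.norm(p-q)
def crop(n,f,c,w,s,name,pts=()):
    x0,y0=int(c[0]-w[0]/2),int(c[1]-w[1]/2)
    g=cv2.resize(f[max(y0,0):y0+w[1],max(x0,0):x0+w[0]],None,fx=s,fy=s,interpolation=cv2.INTER_CUBIC)
    for p in pts:
        cv2.circle(g,(int((p[0]-x0+.5)*s),int((p[1]-y0+.5)*s)),2,(0,255,0),-1)
    cv2.imwrite(f"pics/{name}.png",g); print(name,"origin",max(x0,0),max(y0,0),"scale",s)
E
python3 - <<'E'
from h import *
s=cv2.imread("pics/side0.png");t=cv2.imread("pics/top0.png")
a=s[125:235,230:350];b=t[150:210,180:335]
A=cv2.resize(a,None,fx=5,fy=5,interpolation=cv2.INTER_CUBIC);cv2.imwrite("pics/jarS.png",A)
B=cv2.resize(b,None,fx=5,fy=5,interpolation=cv2.INTER_CUBIC);cv2.imwrite("pics/jarT.png",B)
cv2.imwrite("pics/keepS.png",cv2.resize(s[255:345,270:385],None,fx=6,fy=6,interpolation=cv2.INTER_CUBIC))
cv2.imwrite("pics/keepT.png",cv2.resize(t[210:305,360:435],None,fx=6,fy=6,interpolation=cv2.INTER_CUBIC))
E
```

```text
(no output)
```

View pics/jarS.png

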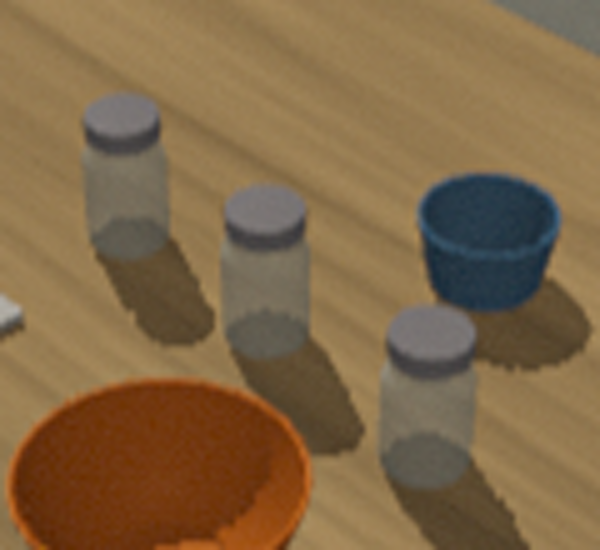

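View pics/jarT.png

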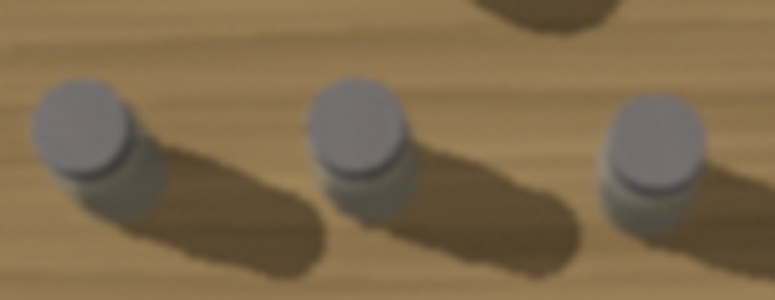

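View pics/keepS.png

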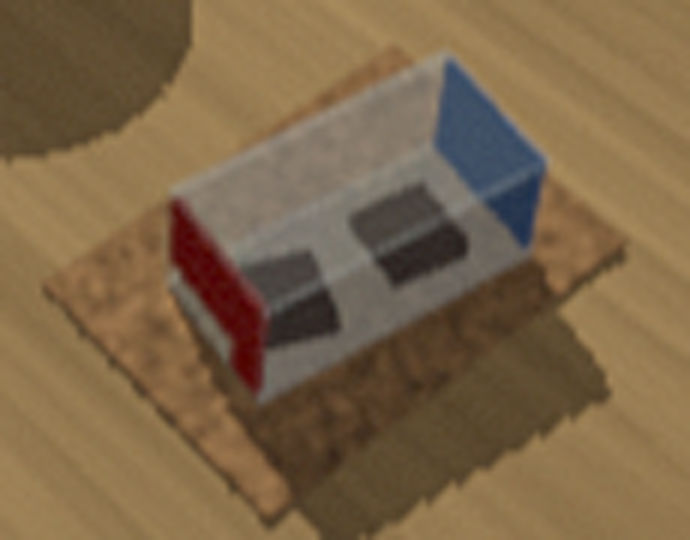

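View pics/keepT.png

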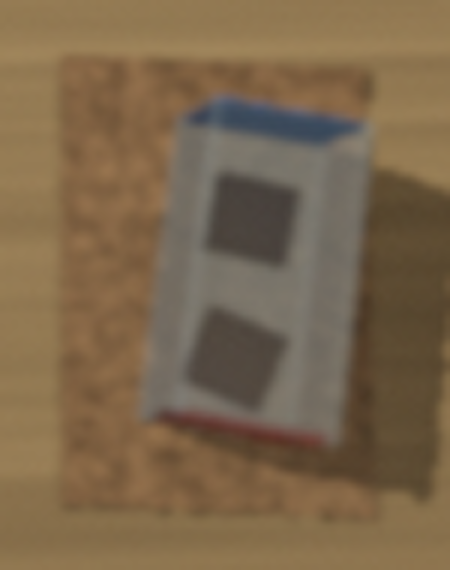

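```bash
python3 - <<'E'
from h import *
f=lambda p,o,s:((p[0]+.5)/s-.5+o[0],(p[1]+.5)/s-.5+o[1])
oS,oT=(230,125),(180,150)
for n,a,b in (("A",(122,112),(81,126)),("B",(265,207),(356,126)),("C",(431,333),(656,141))):
    print(n,tri(f(a,oS,5),f(b,oT,5)), "side@95",onz("side",f(a,oS,5),.095),"top@95",onz("top",f(b,oT,5),.095))
oS,oT=(270,255),(360,210)
for n,a,b in (("redL",(170,193),(163,412)),("redR",(265,300),(340,442)),("blueL",(447,53),(215,95)),("blueR",(545,165),(373,125))):
    print(n,tri(f(a,oS,6),f(b,oT,6)),onz("side",f(a,oS,6),.064),onz("top",f(b,oT,6),.064))
# mat corners
for a in ((43,288),(275,522),(628,245),(395,47)): print("matS",onz("side",f(a,oS,6),.004))
for b in ((62,57),(375,67),(378,520),(62,510)): print("matT",onz("top",f(b,oT,6),.004))
# bowl & board masks
t=cv2.imread("pics/top0.png");s=cv2.imread("pics/side0.png")
for n,im in(("top",t),("side",s)):
    h=cv2.cvtColor(im,cv2.COLOR_BGR2HSV)
    m=cv2.inRange(h,(4,190,80),(14,255,255)); cs=cv2.findContours(m,0,2)[0]; c=max(cs,key=cv2.contourArea)
    print(n,"bowl bbox",cv2.boundingRect(c),cv2.fitEllipse(cv2.convexHull(c)))
    m=cv2.inRange(h,(0,0,135),(180,45,255)); 
    for c in cv2.findContours(m,0,2)[0]:
        if cv2.contourArea(c)>1500:
            r=cv2.approxPolyDP(cv2.convexHull(c),8,True)[:,0]; print(n,"white",r.tolist(),[np.round(onz(n,p,.008)[:2],3).tolist() for p in r])
E
```

```text
A (array([0.65243523, 0.21520448, 0.0992445 ]), np.float64(3.003519422934355e-05)) side@95 [0.65640278 0.22029899 0.095     ] top@95 [0.6537204  0.21620068 0.095     ]
B (array([0.65041222, 0.08359937, 0.09763471]), np.float64(0.00037166912633673)) side@95 [0.65303942 0.08620324 0.095     ] top@95 [0.65104764 0.08391586 0.095     ]
C (array([ 0.64054391, -0.05973029,  0.09459374]), np.float64(0.0005537915838359643)) side@95 [ 0.63988755 -0.05996683  0.095     ] top@95 [ 0.64066632 -0.05985587  0.095     ]
redL (array([ 0.40178855, -0.23434922,  0.05722755]), np.float64(0.0009556165307257848)) [ 0.39854134 -0.23816766  0.064     ] [ 0.40126612 -0.2322641   0.064     ]
redR (array([ 0.38784583, -0.2978618 ,  0.06998066]), np.float64(0.0014859264831831621)) [ 0.39034901 -0.29480133  0.064     ] [ 0.38848285 -0.30035372  0.064     ]
blueL (array([ 0.52631716, -0.26280297,  0.06192334]), np.float64(0.0007018674537250092)) [ 0.52448713 -0.2636923   0.064     ] [ 0.52628464 -0.26240382  0.064     ]
blueR (array([ 0.51202618, -0.32434534,  0.06256912]), np.float64(0.0026256908718629056)) [ 0
[... 233 characters left out ...]
0.004     ]
matT [ 0.55343291 -0.21596263  0.004     ]
matT [ 0.54646567 -0.34993544  0.004     ]
matT [ 0.35688757 -0.33366724  0.004     ]
matT [ 0.36328741 -0.20360223  0.004     ]
top bowl bbox (266, 217, 65, 65) ((298.20855712890625, 248.61109924316406), (64.1364517211914, 64.79879760742188), 126.8789291381836)
top white [[209, 223], [207, 297], [133, 298], [138, 224]] [[0.551, 0.199], [0.365, 0.2], [0.366, 0.384], [0.551, 0.382]]
side bowl bbox (232, 201, 60, 48) ((261.6784973144531, 223.83680725097656), (47.913841247558594, 60.11041259765625), 85.40119171142578)
side white [[233, 187], [182, 215], [150, 185], [201, 162]] [[0.548, 0.199], [0.364, 0.199], [0.366, 0.386], [0.552, 0.378]]
```

```bash
cat >> h.py <<'E'
def down(yaw_deg):
    """tool y down, tool x along yaw"""
    a=np.radians(yaw_deg); x=np.array([np.cos(a),np.sin(a),0]); y=np.array([0,0,-1.]); return np.stack([x,y,np.cross(x,y)],1)
def rel(p,Rm=None,n=1):
    s=bot.state(); R0=R.from_rotvec(s["tool_rot"]); d=R0.inv().apply(np.asarray(p)-s["tool_pos"])
    r=np.zeros(3) if Rm is None else np.degrees((R0.inv()*R.from_matrix(Rm)).as_rotvec())
    print("t",s["time_s"],"pos",s["tool_pos"].round(4),"F",s["force"].round(1),"gap",round(s["finger_gap"],3),"q",s["q"].round(2).tolist())
    print("shift",d.round(4).tolist(),"turn",r.round(2).tolist(),"|",round(float(np.linalg.norm(d)/.0625),1),round(float(np.linalg.norm(r)/10.7),1))
    return d,r
E
python3 - <<'E'
from h import *
np.set_printoptions(suppress=True)
print("bowl",onz("top",(298.2,248.6),.07),onz("side",(261.7,223.8),.07),tri((261.7,223.8),(298.2,248.6)))
s=bot.state();print(R.from_rotvec(s["tool_rot"]).as_matrix().round(3))
print("crock base"); 
rel([0.5,0.25,0.32],down(-5))
rel([0.457,-0.28,0.2],down(-12.5))
E
```

```text
bowl [ 0.47419956 -0.02606126  0.07      ] [ 0.46695433 -0.03537086  0.07      ] (array([ 0.47487375, -0.02623329,  0.0584428 ]), np.float64(0.0011155624240954609))
[[ 0.928 -0.     0.374]
 [-0.374 -0.002  0.928]
 [ 0.    -1.    -0.002]]
crock base
t 0.1 pos [0.2427 0.6025 0.2304] F [ 0.3  0.1 -1.1] gap 1.0 q [-1.23, 0.47, -0.01, 1.6, 0.01, 1.07, -0.06]
shift [0.3704, -0.0892, -0.231] turn [0.09, -16.94, -0.0] | 7.1 1.6
t 0.1 pos [0.2427 0.6025 0.2304] F [ 0.3  0.1 -1.1] gap 1.0 q [-1.23, 0.47, -0.01, 1.6, 0.01, 1.07, -0.06]
shift [0.5285, 0.0317, -0.7384] turn [0.09, -9.44, 0.0] | 14.5 0.9
```

>>> {"op": "carry_out", "data": {"plan": [0.05, -0.012, -0.03, 0, -3, 0, 0.1, -0.024, -0.06, 0, -6, 0, 0.15, -0.036, -0.09, 0, -9, 0, 0.2, -0.048, -0.12, 0, -12, 0, 0.25, -0.06, -0.15, 0, -14, 0, 0.3, -0.07, -0.19, 0, -16, 0, 0.35, -0.08, -0.22, 0, -17, 0, 0.37, -0.085, -0.231, 0, -17, 0], "gripper": 0.085}}

```text
time_s: 1.1
tool_pos: [0.5019, 0.2457, 0.3164]
tool_rot: [-1.572, 0.072, -0.073]
force: [-0.5, 0.1, 0.6]
finger_gap: 0.997
```

```bash
python3 - <<'E'
from h import *
rel([0.53,-0.28,0.3],down(-12.5))
rel([0.457,-0.28,0.2],down(-12.5))
E
```

```text
t 1.1 pos [0.5019 0.2457 0.3164] F [-0.5  0.1  0.6] gap 0.997 q [-0.62, 0.23, 0.12, 1.74, -0.03, 1.17, 0.99]
shift [0.0764, 0.0177, -0.5209] turn [0.14, 7.21, 0.06] | 8.4 0.7
t 1.1 pos [0.5019 0.2457 0.3164] F [-0.5  0.1  0.6] gap 0.997 q [-0.62, 0.23, 0.12, 1.74, -0.03, 1.17, 0.99]
shift [0.0036, 0.1176, -0.5273] turn [0.14, 7.21, 0.06] | 8.6 0.7
```

>>> {"op": "carry_out", "data": {"plan": [0.02, 0, -0.062, 0, 2, 0, 0.03, 0, -0.124, 0, 4, 0, 0.04, 0, -0.186, 0, 6, 0, 0.04, 0.01, -0.248, 0, 7, 0, 0.035, 0.02, -0.31, 0, 7.2, 0, 0.03, 0.04, -0.372, 0, 7.2, 0, 0.02, 0.07, -0.434, 0, 7.2, 0, 0.0035, 0.1, -0.496, 0, 7.2, 0]}}

```text
time_s: 2.1
tool_pos: [0.467, -0.2277, 0.228]
tool_rot: [-1.567, 0.17, -0.172]
force: [0.5, 0.1, -1.1]
finger_gap: 0.992
```

```bash
python3 - <<'E'
from h import *
rel([0.457,-0.28,0.1],down(-12.5))
for n in("side","top"): cv2.imwrite(f"pics/{n}1.png",bot.grab_frame(n))
E
```

```text
t 2.1 pos [ 0.467  -0.2277  0.228 ] F [ 0.5  0.1 -1.1] gap 0.992 q [0.01, 0.26, 0.45, 1.95, -0.13, 0.96, 1.87]
shift [0.0013, 0.1281, -0.053] turn [0.14, 0.03, 0.11] | 2.2 0.0
```

View pics/side1.png

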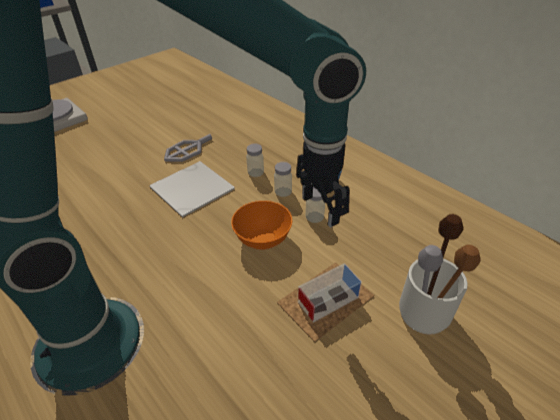

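View pics/top1.png

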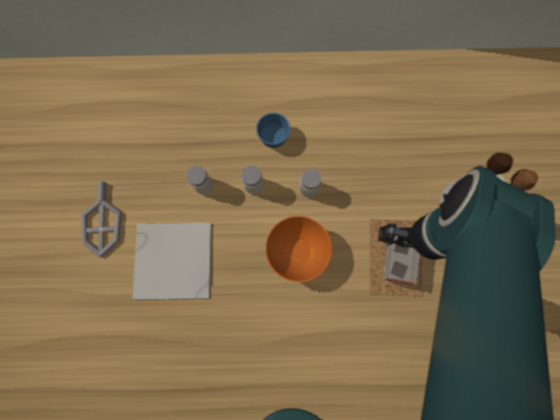

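>>> {"op": "carry_out", "data": {"plan": [0, 0.03, -0.03, 0, 0, 0, 0.001, 0.07, -0.053, 0, 0, 0, 0.001, 0.11, -0.053, 0, 0, 0, 0.001, 0.128, -0.053, 0, 0, 0, 0.001, 0.128, -0.053, 0, 0, 0]}}

```text
time_s: 2.82
tool_pos: [0.4506, -0.2834, 0.0977]
tool_rot: [-1.567, 0.185, -0.173]
force: [-0.8, 0.4, 0.1]
finger_gap: 0.992
```

```bash
python3 - <<'E'
from h import *
rel([0.457,-0.28,0.017],down(-12.5))
cv2.imwrite("pics/side2.png",cv2.resize(bot.grab_frame("side")[180:360,230:430],None,fx=4,fy=3.3))
E
```

```text
t 2.825 pos [ 0.4506 -0.2834  0.0977] F [-0.8  0.4  0.1] gap 0.992 q [0.17, 0.48, 0.41, 2.01, -0.27, 0.71, 2.09]
shift [0.006, 0.0806, 0.0051] turn [0.25, -0.56, -0.38] | 1.3 0.1
```

View pics/side2.png

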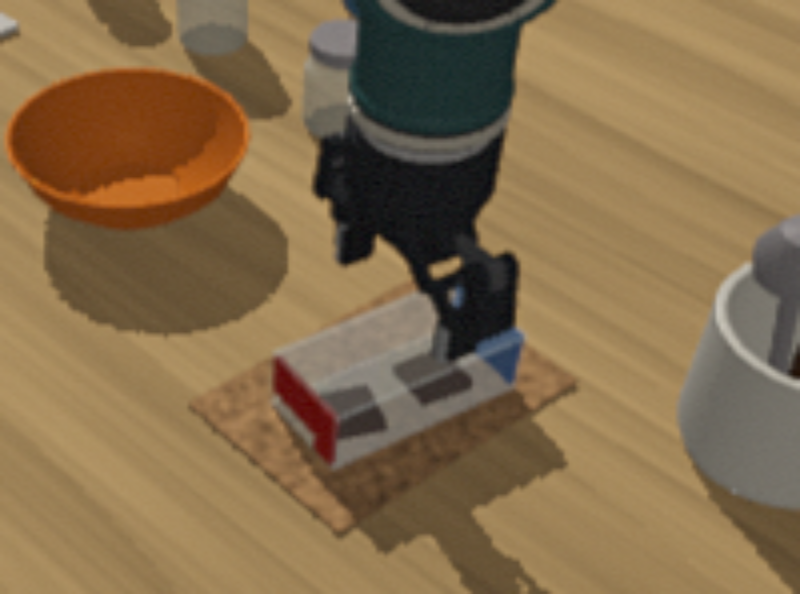

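>>> {"op": "carry_out", "data": {"plan": [0.006, 0, 0.005, 0.25, -0.6, -0.4, 0.006, 0.02, 0.005, 0.25, -0.6, -0.4, 0.006, 0.04, 0.005, 0.25, -0.6, -0.4, 0.006, 0.06, 0.005, 0.25, -0.6, -0.4, 0.006, 0.08, 0.005, 0.25, -0.6, -0.4, 0.006, 0.08, 0.005, 0.25, -0.6, -0.4]}}

```text
time_s: 3.62
tool_pos: [0.4584, -0.2801, 0.0189]
tool_rot: [-1.564, 0.168, -0.172]
force: [0.1, 0.4, 0.0]
finger_gap: 0.996
```

```bash
python3 - <<'E'
from h import *
rel([0.457,-0.28,0.017],down(-12.5))
cv2.imwrite("pics/side3.png",cv2.resize(bot.grab_frame("side")[180:360,230:430],None,fx=4,fy=3.3))
E
```

```text
t 3.625 pos [ 0.4584 -0.2801  0.0189] F [0.1 0.4 0. ] gap 0.996 q [0.23, 0.61, 0.33, 2.02, -0.36, 0.56, 2.16]
shift [-0.0014, 0.0019, -0.0002] turn [0.0, 0.1, 0.15] | 0.0 0.0
```

View pics/side3.png

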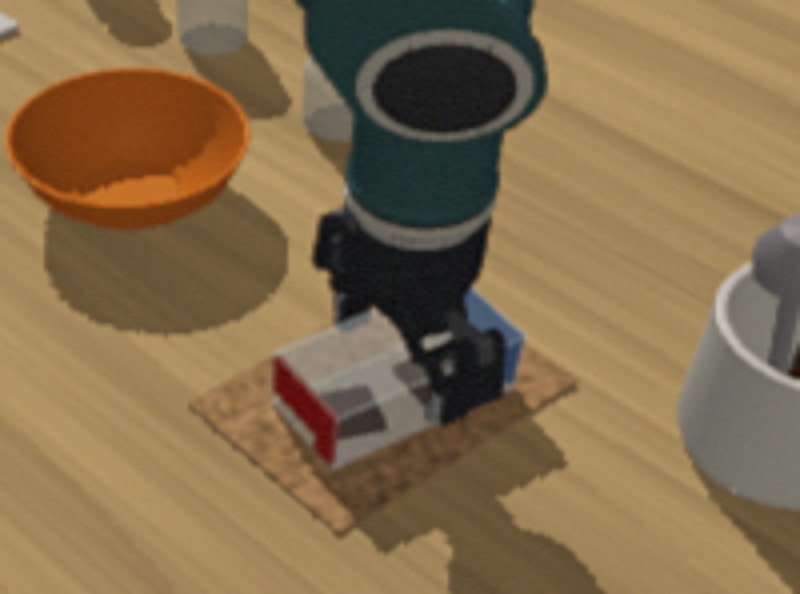

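```bash
cat > kin.py <<'E'
import numpy as np
from scipy.spatial.transform import Rotation as R
def fk(q,P,S):
    d0,L1,ae,L2,ae2,aw,L3,c7=P
    Rz=lambda a:R.from_euler("z",a); Ry=lambda a:R.from_euler("y",a)
    T=Rz(S[0]*q[0]); p=np.array([0,0,d0])
    T=T*Ry(q[1]); p=p+T.apply([0,0,0]); 
    T=T*Rz(S[1]*q[2]); p=p+T.apply([ae,0,L1])
    T=T*Ry(q[3]); p=p+T.apply([ae2,0,L2])
    T=T*Rz(S[2]*q[4]); T=T*Ry(q[5]); p=p+T.apply([aw,0,L3])
    T=T*Rz(S[3]*q[6]+c7)
    # flange z -> tool y ; flange x->tool x
    M=np.stack([[1,0,0],[0,0,1],[0,-1,0]],1).astype(float) # cols: tool x,y,z in flange
    return p,T*R.from_matrix(M)
E
python3 - <<'E'
from kin import *
import itertools,json
from scipy.optimize import least_squares
D=[([-1.23098283,0.4683228,-0.01156815,1.60352736,0.00602493,1.07139308,-0.05628143],[0.24269666,0.60245432,0.23041344],[-1.55145856,0.30056884,-0.30032316]),
([-0.62,0.23,0.12,1.74,-0.03,1.17,0.99],[.5019,.2457,.3164],[-1.572,.072,-.073]),
([0.01,.26,.45,1.95,-.13,.96,1.87],[.467,-.2277,.228],[-1.567,.17,-.172]),
([0.17,.48,.41,2.01,-.27,.71,2.09],[.4506,-.2834,.0977],[-1.567,.185,-.173]),
([0.23,.61,.33,2.02,-.36,.56,2.16],[.4584,-.2801,.0189],[-1.564,.168,-.172])]
best=[]
for S in itertools.product([1,-1],repeat=4):
  for c in (0,1.57,3.14,-1.57):
    def f(P):
        e=[]
        for q,p,r in D:
            a,T=fk(q,P,S); e+=list((a-p)); e+=list(.3*(T.inv()*R.from_rotvec(r)).as_rotvec())
        return np.r_[e,.02*np.array([P[2],P[4],P[5]])]
    s=least_squares(f,[.35,.4,0,.4,0,0,.3,c]); best.append((s.cost,S,s.x.round(4).tolist(),np.abs(s.fun).max()))
best.sort(key=lambda b:b[0])
for b in best[:3]: print(b)
json.dump(best[0],open("kin.json","w"))
E
```

```text
(np.float64(0.0014963194096460385), (-1, -1, -1, -1), [1.0439, 0.4169, -0.0075, 0.4558, -0.0344, -0.0448, 0.9951, 4.7112], np.float64(0.03463445697663822))
(np.float64(0.001496319409646043), (-1, -1, -1, -1), [1.0439, 0.4169, -0.0075, 0.4558, -0.0344, -0.0448, 0.9951, -1.572], np.float64(0.03463445650581479))
(np.float64(0.0014963194096460576), (-1, -1, -1, -1), [1.0439, 0.4169, -0.0075, 0.4558, -0.0344, -0.0448, 0.9951, -1.572], np.float64(0.034634457373388355))
```

```bash
cat > kin.py <<'E'
import numpy as np
from scipy.spatial.transform import Rotation as R
S=(-1,-1,-1,-1)
M=R.from_matrix(np.stack([[1,0,0],[0,0,1],[0,-1,0]],1).astype(float))
def fk(q,P):
    d0,L1,ae,L2,ae2,aw,L3,c7,y1,y2,y3,q1o=P
    Rz=lambda a:R.from_euler("z",a); Ry=lambda a:R.from_euler("y",a)
    T=Rz(S[0]*q[0]+q1o); p=np.array([0,0,d0])
    T=T*Ry(q[1])
    T=T*Rz(S[1]*q[2]); p=p+T.apply([ae,y1,L1])
    T=T*Ry(q[3]); p=p+T.apply([ae2,y2,L2])
    T=T*Rz(S[2]*q[4]); T=T*Ry(q[5]); p=p+T.apply([aw,y3,L3])
    T=T*Rz(S[3]*q[6]+c7)
    return p,T*M
E
cat > data.py <<'E'
D=[([-1.23098283,0.4683228,-0.01156815,1.60352736,0.00602493,1.07139308,-0.05628143],[0.24269666,0.60245432,0.23041344],[-1.55145856,0.30056884,-0.30032316]),
([-0.62,0.23,0.12,1.74,-0.03,1.17,0.99],[.5019,.2457,.3164],[-1.572,.072,-.073]),
([0.01,.26,.45,1.95,-.13,.96,1.87],[.467,-.2277,.228],[-1.567,.17,-.172]),
([0.17,.48,.41,2.01,-.27,.71,2.09],[.4506,-.2834,.0977],[-1.567,.185,-.173]),
([0.23,.61,.33,2.02,-.36,.56,2.16],[.4584,-.2801,.0189],[-1.564,.168,-.172])]
E
cat > fit.py <<'E'
from kin import *
from data import D
import json
from scipy.optimize import least_squares
def f(P):
    e=[]
    for q,p,r in D:
        a,T=fk(q,P); e+=list((a-p)); e+=list(.3*(T.inv()*R.from_rotvec(r)).as_rotvec())
    pr=[.35,None,0,None,0,0,None,None,0,0,0,0]
    return np.r_[e,[.01*(P[i]-v) for i,v in enumerate(pr) if v is not None]]
s=least_squares(f,[.35,.4,0,.4,0,0,.3,-1.57,0,0,0,0]); print(s.cost,s.x.round(4).tolist()); print(s.fun[:6*len(D)].reshape(-1,6).round(3))
json.dump(s.x.tolist(),open("kin.json","w"))
E
python3 fit.py
```

```text
1.8832401546818554e-05 [0.2211, 0.4905, 0.0441, 0.4, -0.0343, -0.0218, 0.2472, -1.5896, 0.0332, 0.0332, -0.0889, -0.0177]
[[ 0.001  0.    -0.     0.     0.    -0.   ]
 [-0.002  0.003  0.    -0.001  0.001  0.001]
 [-0.001 -0.001  0.002  0.001 -0.001 -0.001]
 [-0.    -0.001 -0.001  0.001  0.001 -0.   ]
 [-0.    -0.     0.     0.    -0.001  0.001]]
```

```bash
cat > plan.py <<'E'
from kin import *
import json
from scipy.optimize import least_squares
P=json.load(open("kin.json"))
lo=np.array([-2.53,-.31,-1.57,.28,-1.29,.15,-2.92]);hi=np.array([2.53,2.02,1.55,2.44,4.43,1.84,2.92])
def ik(p,T,q0,m=.06):
    l,h=lo+m,hi-m
    f=lambda q:np.r_[(lambda a,t:np.r_[(a-p)*5,(t.inv()*T).as_rotvec()*1.5])(*fk(q,P)),.003*(q-q0)]
    s=least_squares(f,np.clip(q0,l+1e-3,h-1e-3),bounds=(l,h),max_nfev=80); a,t=fk(s.x,P)
    return s.x,np.linalg.norm(a-p),np.degrees((t.inv()*T).magnitude())
def tippose(psi,th,phi,slot,tcpk=(0,0,.015)):
    K=R.from_euler("z",psi,degrees=True)*R.from_euler("y",-th,degrees=True)
    Tk=R.from_euler("y",phi,degrees=True)*R.from_matrix(np.array([[1,0,0],[0,0,1],[0,-1,0]]).T)
    return np.asarray(slot)+K.apply(np.asarray(tcpk)-[-.065,.008,.0105]),K*Tk
if __name__=="__main__":
    q0=np.array([0.23,.61,.33,2.02,-.36,.56,2.16]); b=(.474,-.027,.09)
    for phi in(0,20):
      for psi in range(-180,180,20):
        p,T=tippose(psi,57,phi,b)
        r=[]
        for q5 in (-.3,1.5,3.1):
          for q7 in (2.1,0,-2):
            q,e,a=ik(p,T,np.array([.2,.5,.2,2.,q5,.6,q7])); r.append((e*1000+a,e,a,q))
        r.sort(key=lambda x:x[0]); print(phi,psi,[(round(x[1]*1000),round(x[2],1),x[3].round(2).tolist()) for x in r[:1]],flush=True)
E
python3 plan.py
```

```text
0 -180 [(58, np.float64(14.4), [1.65, 1.96, -0.72, 2.32, -1.23, 1.18, -0.69])]
0 -160 [(19, np.float64(5.2), [1.69, 1.96, -0.92, 2.32, -1.23, 0.84, -1.05])]
0 -140 [(0, np.float64(0.0), [1.49, 1.57, -0.84, 2.24, -1.23, 1.14, -1.42])]
0 -120 [(0, np.float64(0.0), [1.09, 1.16, -0.46, 2.06, -1.23, 1.74, -1.71])]
0 -100 [(0, np.float64(0.0), [1.07, 1.2, -0.58, 1.87, -1.03, 1.78, -2.03])]
0 -80 [(0, np.float64(0.0), [1.1, 1.35, -0.84, 1.71, -0.76, 1.78, -2.4])]
0 -60 [(5, np.float64(1.1), [1.12, 1.64, -1.2, 1.6, -0.45, 1.78, -2.86])]
0 -40 [(22, np.float64(9.0), [1.1, 1.93, -1.51, 1.6, -0.27, 1.78, 2.86])]
0 -20 [(65, np.float64(17.2), [1.03, 1.95, -1.51, 1.65, -0.3, 1.78, 2.78])]
0 0 [(69, np.float64(17.5), [-0.83, 1.96, 1.49, 1.76, 0.37, 1.78, 0.38])]
0 20 [(35, np.float64(9.3), [-0.9, 1.96, 1.49, 1.67, 0.26, 1.78, 0.2])]
0 40 [(0, np.float64(0.0), [-0.96, 1.93, 1.47, 1.6, 0.21, 1.77, 0.02])]
0 60 [(0, np.float64(0.0), [-0.91, 1.36, 0.84, 1.85, 0.67, 1.74, -0.81])]
0 80 [(0, np.float64(0.0), [-1.13, 1.42, 0.96, 2.05, 0.76, 1.41, -0.95])]
0 100 [(0, np.float64(0.0), [-0.74, 1.04, 0.39, 2
[... 926 characters left out ...]
4, -0.55, 1.78, 2.7])]
20 0 [(40, np.float64(9.8), [-0.85, 1.96, 1.39, 1.81, 0.6, 1.78, 0.39])]
20 20 [(15, np.float64(3.8), [-0.9, 1.96, 1.37, 1.74, 0.53, 1.78, 0.15])]
20 40 [(0, np.float64(0.0), [-0.99, 1.96, 1.34, 1.75, 0.49, 1.69, -0.09])]
20 60 [(0, np.float64(0.0), [-0.94, 1.54, 0.93, 1.91, 0.79, 1.78, -0.78])]
20 80 [(0, np.float64(0.0), [-1.09, 1.59, 0.98, 2.07, 0.86, 1.54, -1.01])]
20 100 [(0, np.float64(0.0), [-0.91, 1.31, 0.67, 2.24, 1.16, 1.78, -1.61])]
20 120 [(1, np.float64(0.2), [-1.47, 1.96, 1.18, 2.38, 0.98, 0.9, -1.52])]
20 140 [(32, np.float64(5.5), [-1.42, 1.96, 1.13, 2.38, 1.15, 1.0, -1.97])]
20 160 [(39, np.float64(11.3), [1.23, 1.96, -0.75, 2.18, -1.23, 1.78, -0.16])]
```

```bash
cat > p2.py <<'E'
from plan import *
rng=np.random.default_rng(0); b=(.474,-.027,.10)
for phi in(0,20):
  for psi in range(-180,180,30):
    p,T=tippose(psi,57,phi,b); r=[]
    for k in range(24):
        qs=lo+(hi-lo)*rng.random(7); qs[1]=rng.uniform(0,.8); qs[2]*=.5; qs[0]=rng.uniform(-1,1)
        q,e,a=ik(p,T,qs)
        if e<.003 and a<1.5: r.append((q[1]+.3*abs(q[2]),q))
    r.sort(key=lambda x:x[0]); print(phi,psi,len(r),[x[1].round(2).tolist() for x in r[:2]],flush=True)
E
python3 p2.py
```

```text
0 -180 0 []
0 -150 1 [[1.68, 1.96, -1.03, 2.33, -1.23, 0.7, -1.21]]
0 -120 3 [[1.12, 1.15, -0.49, 2.07, -1.23, 1.72, -1.73], [1.12, 1.15, -0.49, 2.07, -1.23, 1.72, -1.73]]
0 -90 6 [[1.09, 1.25, -0.7, 1.8, -0.91, 1.78, -2.22], [1.09, 1.25, -0.7, 1.8, -0.91, 1.78, -2.22]]
0 -60 0 []
0 -30 0 []
0 0 0 []
0 30 0 []
0 60 19 [[-0.87, 1.3, 0.79, 1.86, 0.71, 1.78, -0.87], [-0.87, 1.3, 0.79, 1.86, 0.71, 1.78, -0.87]]
0 90 18 [[-0.76, 1.06, 0.44, 2.2, 1.12, 1.78, -1.46], [-0.76, 1.06, 0.44, 2.2, 1.12, 1.78, -1.46]]
0 120 0 []
0 150 0 []
20 -180 0 []
20 -150 4 [[1.35, 1.74, -0.8, 2.17, -1.23, 1.48, -1.14], [1.35, 1.74, -0.8, 2.17, -1.23, 1.48, -1.14]]
20 -120 4 [[1.17, 1.45, -0.68, 1.99, -1.15, 1.78, -1.69], [1.17, 1.45, -0.68, 1.99, -1.15, 1.78, -1.69]]
20 -90 4 [[1.17, 1.55, -0.89, 1.8, -0.91, 1.78, -2.29], [1.17, 1.55, -0.89, 1.8, -0.91, 1.78, -2.29]]
20 -60 0 []
20 -30 0 []
20 0 0 []
20 30 14 [[-0.92, 1.94, 1.36, 1.72, 0.52, 1.78, 0.03], [-0.92, 1.94, 1.36, 1.72, 0.52, 1.78, 0.03]]
20 60 14 [[-0.94, 1.52, 0.93, 1.93, 0.81, 1.78, -0.78], [-0.94, 1.52, 0.93, 1.93, 0.81, 1.78, -0.78]]
20 90 20 [[-0.91, 1.32, 0.71, 2.17, 1.09, 1.78, -1.41], [-0.91, 1.32, 0.71, 2.17, 1.09, 1.78, -1.41]]
20 120 0 []
20 150 0 []
```

```bash
sed -i 's/\[\[1,0,0\],\[0,0,1\],\[0,-1,0\]\]).T/[[1,0,0],[0,0,-1],[0,1,0]]).T/' plan.py; python3 -c "
from plan import *
p,T=tippose(0,57,0,(.474,-.027,.1));print(p,T.as_matrix().round(2))"; python3 p2.py
```

```text
[ 0.50562752 -0.035       0.15696446] [[ 0.54  0.84  0.  ]
 [ 0.    0.    1.  ]
 [ 0.84 -0.54  0.  ]]
0 -180 15 [[-0.02, 0.67, 0.0, 1.72, -0.0, 1.75, -1.59], [-0.13, 0.68, 0.16, 1.71, -0.05, 1.76, -1.51]]
0 -150 17 [[-0.15, 0.63, -0.01, 1.87, 0.32, 1.6, -1.37], [-0.13, 0.63, -0.03, 1.87, 0.33, 1.6, -1.38]]
0 -120 23 [[-0.24, 0.54, -0.01, 2.12, 0.68, 1.36, -1.23], [-0.28, 0.54, 0.04, 2.11, 0.67, 1.35, -1.22]]
0 -90 20 [[-0.89, 0.53, 0.74, 2.38, 0.94, 0.82, -1.0], [-0.89, 0.53, 0.74, 2.38, 0.94, 0.82, -1.0]]
0 -60 18 [[-1.35, 1.1, 1.42, 2.32, -0.61, 0.21, 0.79], [-1.35, 1.1, 1.42, 2.32, -0.61, 0.21, 0.79]]
0 -30 0 []
0 0 0 []
0 30 7 [[1.38, 0.74, -1.06, 2.33, 4.37, 0.27, -1.7], [1.38, 0.74, -1.06, 2.33, 4.37, 0.27, -1.7]]
0 60 15 [[0.46, 0.38, 0.02, 2.13, -1.23, 1.11, -2.3], [0.46, 0.38, 0.02, 2.13, -1.23, 1.11, -2.3]]
0 90 11 [[0.43, 0.5, -0.04, 1.94, -0.89, 1.36, -2.26], [0.47, 0.5, -0.09, 1.94, -0.87, 1.34, -2.27]]
0 120 7 [[0.3, 0.59, -0.04, 1.77, -0.6, 1.6, -2.11], [0.24, 0.59, 0.04, 1.76, -0.63, 1.63, -2.08]]
0 150 9 [[0.2, 0.66, -0.1, 1.69, -0.29, 1.73, -1.91], [0.04, 0.66, 0.13
[... 455 characters left out ...]
62, 1.23, 2.38, 0.02, 0.23, 0.38], [-1.2, 0.62, 1.23, 2.38, 0.02, 0.23, 0.38]]
20 -30 17 [[-1.13, 0.52, 1.29, 2.27, -1.01, 0.21, 1.96], [-1.13, 0.52, 1.29, 2.27, -1.01, 0.21, 1.96]]
20 0 16 [[-0.38, 0.21, 0.55, 2.26, -1.23, 0.21, 2.86], [-0.38, 0.21, 0.55, 2.26, -1.23, 0.21, 2.86]]
20 30 0 []
20 60 14 [[0.43, 0.29, -0.17, 2.12, -0.88, 0.78, -2.74], [1.2, 0.58, -1.22, 2.27, -0.14, 0.38, 2.86]]
20 90 19 [[0.26, 0.37, -0.01, 1.99, -0.7, 1.1, -2.46], [0.25, 0.37, 0.01, 1.99, -0.71, 1.11, -2.45]]
20 120 9 [[0.15, 0.44, 0.04, 1.89, -0.5, 1.32, -2.17], [0.15, 0.44, 0.04, 1.89, -0.5, 1.32, -2.17]]
20 150 11 [[0.05, 0.49, 0.04, 1.84, -0.27, 1.42, -1.88], [-0.01, 0.49, 0.11, 1.84, -0.29, 1.44, -1.85]]
```

>>> {"op": "carry_out", "data": {"plan": [-0.001, 0.001, 0, 0, 0, 0, -0.001, 0.001, 0, 0, 0, 0, -0.001, 0.001, 0, 0, 0, 0, -0.001, 0.001, 0, 0, 0, 0, -0.001, 0.001, 0, 0, 0, 0, -0.001, 0.001, 0, 0, 0, 0, -0.001, -0.015, 0, 0, 0, 0, -0.001, -0.04, 0, 0, 0, 0], "gripper": 0.05, "grip_force": 60}}

```text
time_s: 4.68
tool_pos: [0.4571, -0.28, 0.0603]
tool_rot: [-1.565, 0.168, -0.172]
force: [-0.7, -0.1, -2.0]
finger_gap: 0.746
```

```bash
python3 - <<'E'
from h import *
rel([0.457,-0.28,0.25],down(-12.5))
cv2.imwrite("pics/side4.png",cv2.resize(bot.grab_frame("side")[180:360,230:430],None,fx=4,fy=3.3))
E
```

```text
t 4.675 pos [ 0.4571 -0.28    0.0603] F [-0.7 -0.1 -2. ] gap 0.746 q [0.19, 0.54, 0.37, 2.02, -0.32, 0.64, 2.13]
shift [0.0004, -0.1896, -0.0] turn [0.01, 0.08, 0.15] | 3.0 0.0
```

View pics/side4.png

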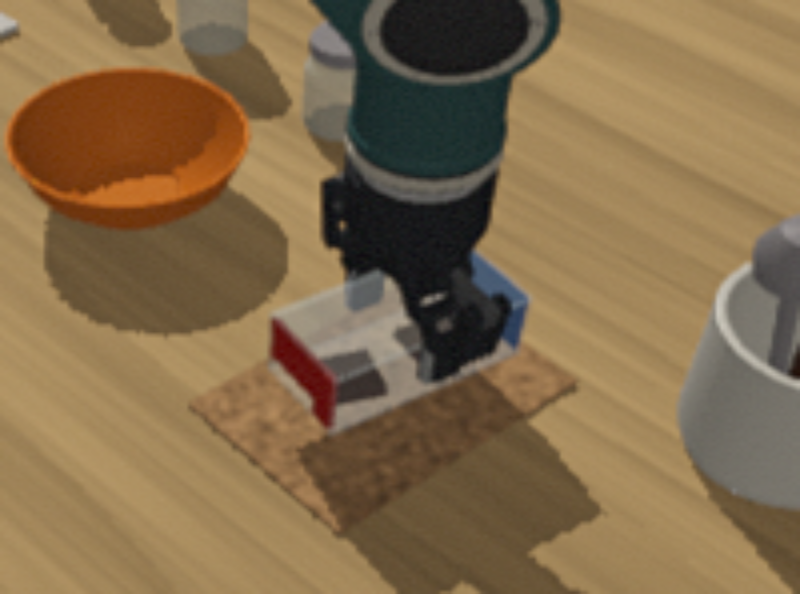

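>>> {"op": "carry_out", "data": {"plan": [0, -0.05, 0, 0, 0, 0, 0, -0.1, 0, 0, 0, 0, 0.005, -0.15, 0.01, 0, 6, 0, 0.01, -0.19, 0.03, 0, 15, 0, 0.02, -0.19, 0.06, 0, 25, 0, 0.02, -0.19, 0.1, 0, 35, 0, 0.02, -0.19, 0.14, 0, 45, 0, 0.02, -0.19, 0.17, 0, 55, 0]}}

```text
time_s: 5.72
tool_pos: [0.5137, -0.117, 0.2537]
tool_rot: [-1.366, 0.911, -0.924]
force: [0.9, -0.3, -2.4]
finger_gap: 0.742
```

```bash
python3 - <<'E'
from h import *
from plan import tippose
p,T=tippose(-135,0,0,(.474,-.027,.1)); 
rel([0.48,-0.03,0.25],down(-135))
p,T=tippose(-135,57,0,(.474,-.027,.1),(0.001,0,.0135)); print(p); rel(p,T.as_matrix())
E
```

```text
t 5.725 pos [ 0.5137 -0.117   0.2537] F [ 0.9 -0.3 -2.4] gap 0.742 q [-0.34, 0.24, 0.59, 1.92, -0.16, 1.02, 0.71]
shift [-0.0933, 0.0033, 0.0018] turn [-0.49, 67.3, 0.03] | 1.5 6.3
[ 0.44470445 -0.04498184  0.15698617]
t 5.725 pos [ 0.5137 -0.117   0.2537] F [ 0.9 -0.3 -2.4] gap 0.742 q [-0.34, 0.24, 0.59, 1.92, -0.16, 1.02, 0.71]
shift [-0.0932, 0.0961, -0.0371] turn [-33.79, 61.16, -50.06] | 2.2 8.0
```

>>> {"op": "carry_out", "data": {"plan": [-0.02, 0, 0, 0, 10, 0, -0.04, 0, 0, 0, 20, 0, -0.06, 0, 0, 0, 30, 0, -0.08, 0, 0, 0, 40, 0, -0.093, 0, 0, 0, 50, 0, -0.093, 0, 0, 0, 60, 0, -0.093, 0, 0, 0, 67, 0, -0.093, 0, 0, 0, 67, 0]}}

```text
time_s: 6.72
tool_pos: [0.478, -0.0308, 0.2534]
tool_rot: [-0.727, 1.749, -1.758]
force: [-0.1, -0.6, -2.5]
finger_gap: 0.74
```

```bash
python3 - <<'E'
from h import *
from plan import tippose
for th,z in ((40,.14),(57,.1)):
  p,T=tippose(-135,th,0,(.474,-.027,z),(0.001,0,.0135)); print(p); rel(p,T.as_matrix())
for n in("side","top"): cv2.imwrite(f"pics/{n}5.png",bot.grab_frame(n))
E
```

```text
[ 0.43395614 -0.05573015  0.18472212]
t 6.725 pos [ 0.478  -0.0308  0.2534] F [-0.1 -0.6 -2.5] gap 0.74 q [-0.64, 0.15, 0.71, 2.03, -0.12, 0.99, -0.65]
shift [0.049, 0.0684, -0.0143] turn [-0.5, 0.23, -40.26] | 1.4 3.8
[ 0.44470445 -0.04498184  0.15698617]
t 6.725 pos [ 0.478  -0.0308  0.2534] F [-0.1 -0.6 -2.5] gap 0.74 q [-0.64, 0.15, 0.71, 2.03, -0.12, 0.99, -0.65]
shift [0.0339, 0.0962, -0.0144] turn [-0.54, 0.16, -57.26] | 1.6 5.4
```

View pics/side5.png

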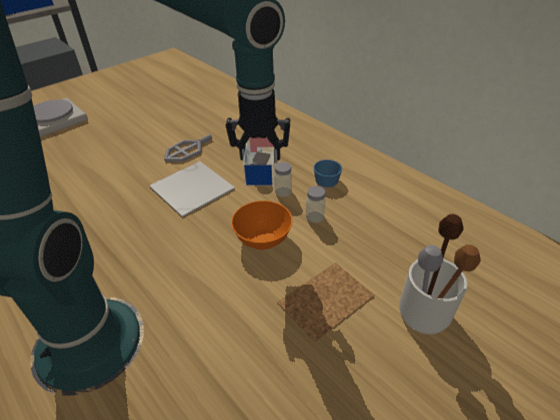

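View pics/top5.png

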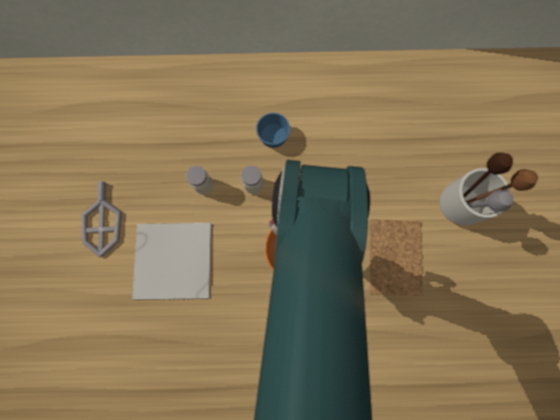

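```bash
python3 - <<'E'
from h import *
from plan import tippose
for th,z in ((0,.24),(10,.22),(20,.20),(30,.17),(40,.14),(50,.115),(57,.1)):
  p,T=tippose(-135,th,0,(.474,-.027,z),(0.001,0,.0135)); d,r=rel(p,T.as_matrix())
E
```

```text
t 6.825 pos [ 0.4782 -0.0309  0.2534] F [-0.2  0.6 -2.9] gap 0.743 q [-0.64, 0.15, 0.71, 2.03, -0.12, 0.99, -0.65]
shift [0.0661, 0.01, -0.0143] turn [-0.39, 0.43, -0.25] | 1.1 0.1
t 6.825 pos [ 0.4782 -0.0309  0.2534] F [-0.2  0.6 -2.9] gap 0.743 q [-0.64, 0.15, 0.71, 2.03, -0.12, 0.99, -0.65]
shift [0.0647, 0.0186, -0.0143] turn [-0.43, 0.39, -10.25] | 1.1 1.0
t 6.825 pos [ 0.4782 -0.0309  0.2534] F [-0.2  0.6 -2.9] gap 0.743 q [-0.64, 0.15, 0.71, 2.03, -0.12, 0.99, -0.65]
shift [0.0612, 0.0276, -0.0144] turn [-0.46, 0.35, -20.25] | 1.1 1.9
t 6.825 pos [ 0.4782 -0.0309  0.2534] F [-0.2  0.6 -2.9] gap 0.743 q [-0.64, 0.15, 0.71, 2.03, -0.12, 0.99, -0.65]
shift [0.056, 0.0475, -0.0145] turn [-0.5, 0.31, -30.25] | 1.2 2.8
t 6.825 pos [ 0.4782 -0.0309  0.2534] F [-0.2  0.6 -2.9] gap 0.743 q [-0.64, 0.15, 0.71, 2.03, -0.12, 0.99, -0.65]
shift [0.049, 0.0684, -0.0146] turn [-0.53, 0.27, -40.25] | 1.4 3.8
t 6.825 pos [ 0.4782 -0.0309  0.2534] F [-0.2  0.6 -2.9] gap 0.743 q [-0.64, 0.15, 0.71, 2.03, -0.12, 0.99, -0.65]
shift [0.0406, 0.0856, -0.0146] turn [-0.55, 0.23, -50.25] | 1.5 4.7
t 6.825 pos [ 0.4782 -0.0309  0.2534] F [-0.2  0.6 -2.9] gap 0.743 q [-0.64, 0.15, 0.71, 2.03, -0.12, 0.99, -0.65]
shift [0.034, 0.0962, -0.0146] turn [-0.57, 0.2, -57.25] | 1.6 5.4
```

>>> {"op": "carry_out", "data": {"plan": [0.04, 0.01, -0.014, 0, 0, 0, 0.065, 0.019, -0.014, 0, 0, -8, 0.061, 0.028, -0.014, 0, 0, -18, 0.056, 0.047, -0.014, 0, 0, -28, 0.049, 0.068, -0.014, 0, 0, -38, 0.041, 0.085, -0.014, 0, 0, -48, 0.034, 0.096, -0.014, 0, 0, -57, 0.034, 0.096, -0.014, 0, 0, -57]}}

```text
time_s: 7.82
tool_pos: [0.4449, -0.0439, 0.1526]
tool_rot: [1.661, -1.324, 2.119]
force: [0.3, -0.5, -1.9]
finger_gap: 0.744
```

```bash
python3 - <<'E'
from h import *
from plan import tippose
p,T=tippose(-135,57,0,(.474,-.027,.1),(0.001,0,.0135)); d,r=rel(p,T.as_matrix())
for n in("side","top"): cv2.imwrite(f"pics/{n}6.png",bot.grab_frame(n))
s=cv2.imread("pics/side6.png");cv2.imwrite("pics/side6z.png",cv2.resize(s[120:270,170:370],None,fx=4,fy=4,interpolation=2))
E
```

```text
t 7.825 pos [ 0.4449 -0.0439  0.1526] F [ 0.3 -0.5 -1.9] gap 0.744 q [-0.73, 0.84, 0.65, 1.77, 0.14, 1.47, -0.9]
shift [0.0041, -0.0016, 0.0007] turn [-0.68, 0.27, 0.14] | 0.1 0.1
```

View pics/side6z.png

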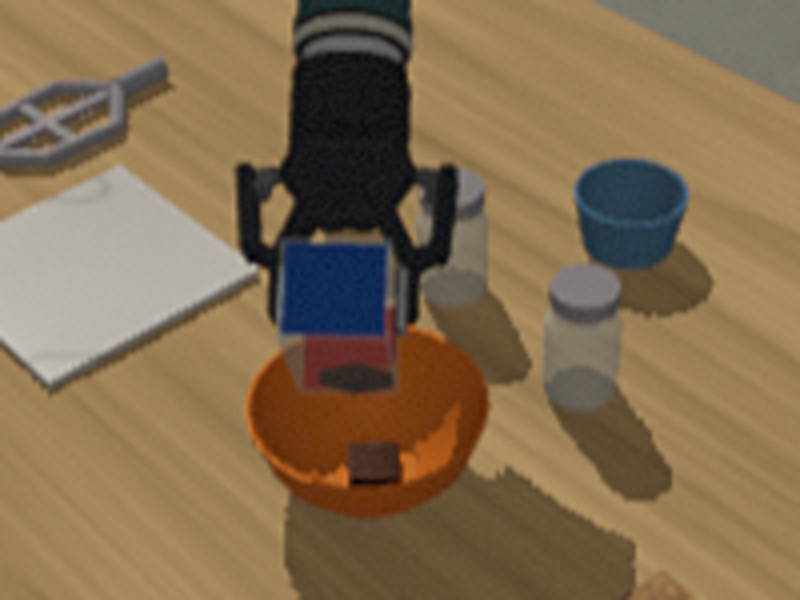

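View pics/top6.png

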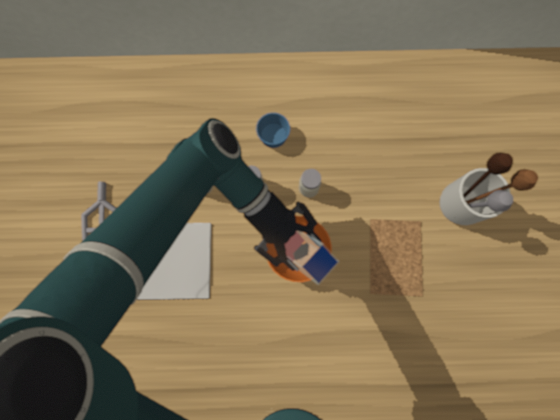

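>>> {"op": "carry_out", "data": {"plan": [0.005, 0, 0.025, 0, 0, 0, 0.025, 0, -0.02, 0, 0, 0, 0.0, 0, 0.025, 0, 0, 0, 0.025, 0, -0.02, 0, 0, 0, 0.0, 0, 0.025, 0, 0, 0, 0.025, 0, -0.02, 0, 0, 0, 0, 0, 0.025, 0, 0, 0, 0.004, 0, 0, 0, 0, 0]}}

```text
time_s: 8.93
tool_pos: [0.4455, -0.0522, 0.1623]
tool_rot: [1.638, -1.337, 2.129]
force: [-0.9, 0.7, -2.1]
finger_gap: 0.743
```

```bash
cat > look.py <<'E'
from h import *
import sys
from plan import tippose
n=sys.argv[1]
p,T=tippose(-135,57,0,(.474,-.027,.1),(0.001,0,.0135)); d,r=rel(p,T.as_matrix())
s=bot.grab_frame("side");cv2.imwrite(f"pics/z{n}.png",cv2.resize(s[150:270,200:340],None,fx=5,fy=5,interpolation=2))
E
python3 look.py 7
```

```text
t 8.925 pos [ 0.4455 -0.0522  0.1623] F [-0.9  0.7 -2.1] gap 0.743 q [-0.73, 0.82, 0.67, 1.77, 0.15, 1.47, -0.9]
shift [-0.0069, -0.0009, -0.0057] turn [-0.44, -0.52, -0.52] | 0.1 0.1
```

View pics/z7.png

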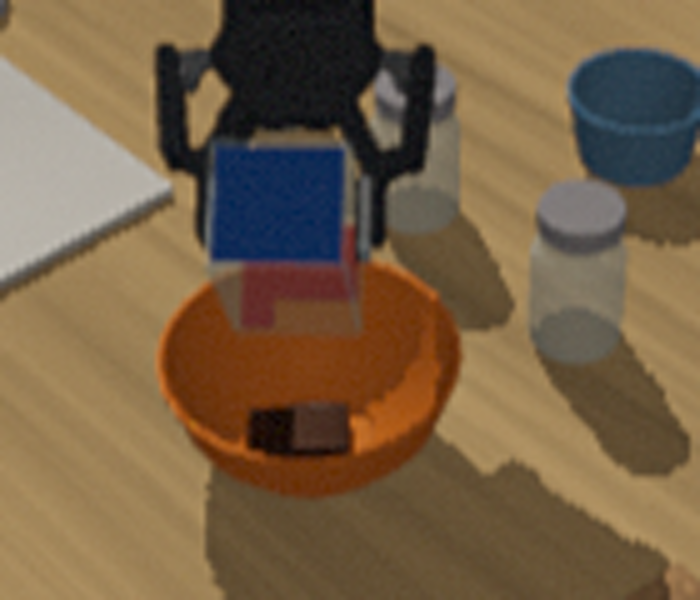

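```bash
python3 - <<'E'
from h import *
rel([0.45,-0.05,0.24]); rel([0.48,-0.03,0.26],down(-135))
E
```

```text
t 8.975 pos [ 0.4425 -0.0482  0.1626] F [-2.7  2.3 -2.1] gap 0.742 q [-0.74, 0.81, 0.66, 1.78, 0.14, 1.47, -0.9]
shift [0.0623, -0.0461, 0.0071] turn [0.0, 0.0, 0.0] | 1.2 0.0
t 8.975 pos [ 0.4425 -0.0482  0.1626] F [-2.7  2.3 -2.1] gap 0.742 q [-0.74, 0.81, 0.66, 1.78, 0.14, 1.47, -0.9]
shift [0.0594, -0.0866, 0.0144] turn [-0.43, -0.04, 56.48] | 1.7 5.3
```

>>> {"op": "carry_out", "data": {"plan": [0.04, -0.03, 0.005, 0, 0, 0, 0.062, -0.05, 0.008, 0, 0, 8, 0.06, -0.06, 0.01, 0, 0, 18, 0.06, -0.07, 0.012, 0, 0, 28, 0.06, -0.08, 0.014, 0, 0, 38, 0.06, -0.087, 0.014, 0, 0, 48, 0.06, -0.087, 0.014, 0, 0, 56.5, 0.06, -0.087, 0.014, 0, 0, 56.5]}}

```text
time_s: 9.98
tool_pos: [0.478, -0.0338, 0.2636]
tool_rot: [-0.715, 1.756, -1.763]
force: [-0.7, -0.5, -2.2]
finger_gap: 0.745
```

```bash
python3 - <<'E'
from h import *
rel([0.52,-0.117,0.26],down(-65)); rel([0.5,-0.2,.25],down(-12))
E
```

```text
t 9.975 pos [ 0.478  -0.0338  0.2636] F [-0.7 -0.5 -2.2] gap 0.745 q [-0.64, 0.14, 0.71, 2.01, -0.11, 1.01, -0.67]
shift [0.0288, 0.004, 0.0886] turn [-0.61, -70.25, -0.12] | 1.5 6.6
t 9.975 pos [ 0.478  -0.0338  0.2636] F [-0.7 -0.5 -2.2] gap 0.745 q [-0.64, 0.14, 0.71, 2.01, -0.11, 1.01, -0.67]
shift [0.1015, 0.0138, 0.1334] turn [-0.68, -123.25, 0.18] | 2.7 11.5
```

>>> {"op": "carry_out", "data": {"plan": [0.004, 0, 0.012, 0, -10, 0, 0.008, 0, 0.025, 0, -20, 0, 0.012, 0, 0.038, 0, -30, 0, 0.016, 0, 0.05, 0, -40, 0, 0.02, 0, 0.063, 0, -50, 0, 0.025, 0, 0.076, 0, -60, 0, 0.029, 0, 0.088, 0, -70, 0, 0.029, 0, 0.088, 0, -70, 0]}}

```text
time_s: 10.98
tool_pos: [0.5196, -0.1182, 0.2648]
tool_rot: [-1.377, 0.88, -0.895]
force: [0.6, 0.4, -2.8]
finger_gap: 0.744
```

```bash
python3 - <<'E'
from h import *
rel([0.457,-0.278,.2],down(-7))
for n in("side","top"): cv2.imwrite(f"pics/{n}8.png",bot.grab_frame(n))
E
```

```text
t 10.975 pos [ 0.5196 -0.1182  0.2648] F [ 0.6  0.4 -2.8] gap 0.744 q [-0.34, 0.24, 0.59, 1.89, -0.16, 1.04, 0.74]
shift [0.1191, 0.0643, -0.1239] turn [-0.33, -58.46, 0.54] | 2.9 5.5
```

View pics/side8.png

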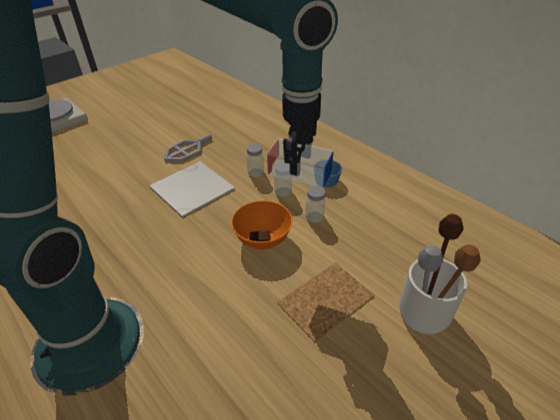

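View pics/top8.png

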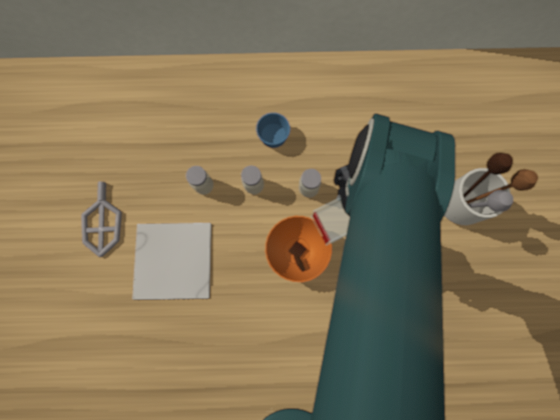

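Both tablets are in the bowl, at (297,248) and (303,263) in the top view. The mat hasn't moved, so I'm putting the keeper back.

>>> {"op": "carry_out", "data": {"plan": [0.015, 0, -0.015, 0, -9, 0, 0.03, 0, -0.03, 0, -18, 0, 0.045, 0, -0.046, 0, -27, 0, 0.06, 0, -0.062, 0, -36, 0, 0.08, 0.01, -0.08, 0, -45, 0, 0.1, 0.03, -0.1, 0, -54, 0, 0.119, 0.05, -0.124, 0, -58, 0, 0.119, 0.064, -0.124, 0, -58, 0]}}

```text
time_s: 12.08
tool_pos: [0.4549, -0.2782, 0.1993]
tool_rot: [-1.568, 0.1, -0.113]
force: [-1.0, 0.8, -2.3]
finger_gap: 0.743
```

```bash
python3 - <<'E'
from h import *
rel([0.457,-0.278,.0185],down(-7))
t=bot.grab_frame("top"); cv2.imwrite("pics/t9.png",cv2.resize(t[205:295,255:345],None,fx=6,fy=6,interpolation=2))
E
```

```text
t 12.075 pos [ 0.4549 -0.2782  0.1993] F [-1.   0.8 -2.3] gap 0.743 q [0.08, 0.32, 0.5, 1.95, -0.2, 0.91, 2.11]
shift [0.0004, 0.1808, 0.0003] turn [-0.04, -0.77, 0.5] | 2.9 0.1
```

View pics/t9.png

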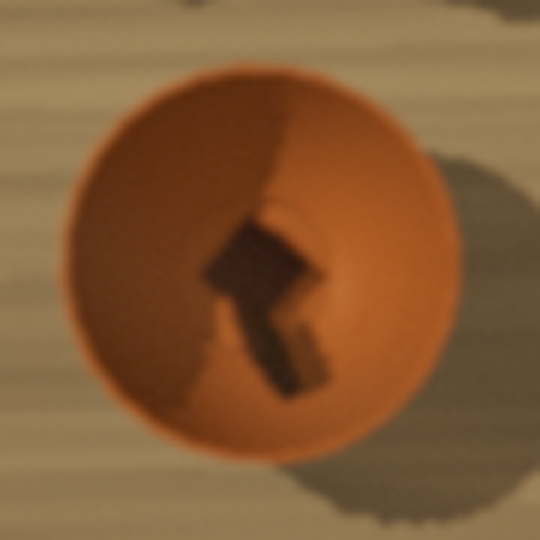

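>>> {"op": "carry_out", "data": {"plan": [0.001, 0.05, 0, 0, -0.8, 0.5, 0.001, 0.1, 0, 0, -0.8, 0.5, 0.001, 0.14, 0, 0, -0.8, 0.5, 0.001, 0.165, 0, 0, -0.8, 0.5, 0.001, 0.176, 0, 0, -0.8, 0.5, 0.001, 0.18, 0, 0, -0.8, 0.5, 0.001, 0.181, 0, 0, -0.8, 0.5, 0.001, 0.181, 0, 0, -0.8, 0.5]}}

```text
time_s: 13.12
tool_pos: [0.4579, -0.2741, 0.0201]
tool_rot: [-1.563, 0.094, -0.092]
force: [-11.0, 8.5, 27.2]
finger_gap: 0.74
```

```bash
python3 - <<'E'
from h import *
rel([0.457,-0.278,.0175],down(-7))
cv2.imwrite("pics/side10.png",cv2.resize(bot.grab_frame("side")[180:360,230:430],None,fx=4,fy=3.3))
E
```

```text
t 13.125 pos [ 0.4579 -0.2741  0.0201] F [-11.    8.5  27.2] gap 0.74 q [0.2, 0.61, 0.36, 2.03, -0.39, 0.57, 2.28]
shift [-0.0004, 0.0026, -0.004] turn [-0.33, 0.22, -0.09] | 0.1 0.0
```

View pics/side10.png

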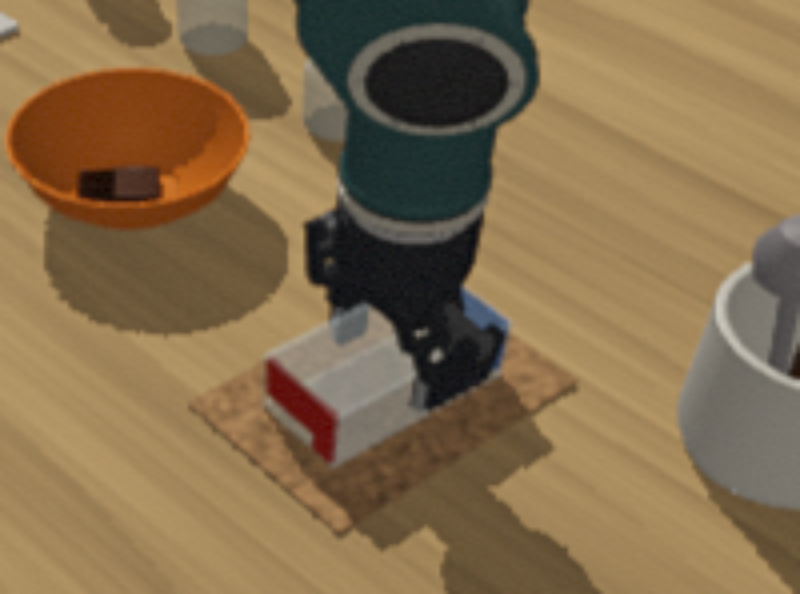

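>>> {"op": "carry_out", "data": {"plan": [0, -0.002, -0.001, 0, 0, 0, 0, -0.002, -0.001, 0, 0, 0, 0, -0.002, -0.001, 0, 0, 0, 0, -0.002, -0.001, 0, 0, 0, 0, -0.03, 0, 0, 0, 0, 0, -0.08, 0, 0, 0, 0, 0, -0.13, 0, 0, 0, 0, 0, -0.18, 0, 0, 0, 0], "gripper": 0.085}}

```text
time_s: 14.18
tool_pos: [0.4578, -0.2751, 0.2013]
tool_rot: [-1.563, 0.095, -0.092]
force: [0.7, 0.0, -0.0]
finger_gap: 0.991
```

```bash
python3 - <<'E'
from h import *
rel([0.58,-0.05,.25],down(0))
rel([0.64,-0.06,.25],down(0))
for n in("side","top"): cv2.imwrite(f"pics/{n}11.png",bot.grab_frame(n))
from plan import ik,R
# feasibility of jar poses, any yaw, z tcp .05
for p in((.653,.217),(.651,.084),(.640,-.060)):
  for y in(-60,-30,0,30,60,90):
    q,e,a=ik(np.array([*p,.06]),R.from_matrix(down(y)),np.array([-.2,.5,.3,1.7,-.1,1,1.]))
    print(p,y,q.round(2).tolist(),round(e*1000,1),round(a,1))
E
```

```text
t 14.175 pos [ 0.4578 -0.2751  0.2013] F [ 0.7  0.  -0. ] gap 0.991 q [0.06, 0.33, 0.51, 1.94, -0.2, 0.93, 2.13]
shift [0.0946, -0.0476, 0.2383] turn [-0.33, -6.8, -0.12] | 4.2 0.6
t 14.175 pos [ 0.4578 -0.2751  0.2013] F [ 0.7  0.  -0. ] gap 0.991 q [0.06, 0.33, 0.51, 1.94, -0.2, 0.93, 2.13]
shift [0.1554, -0.0477, 0.2355] turn [-0.33, -6.8, -0.12] | 4.6 0.6
(0.653, 0.217) -60 [-0.57, 0.75, 0.3, 1.56, -0.26, 0.87, 0.35] 0.0 0.0
(0.653, 0.217) -30 [-0.49, 0.73, 0.18, 1.59, -0.16, 0.84, 0.8] 0.0 0.0
(0.653, 0.217) 0 [-0.41, 0.72, 0.05, 1.62, -0.05, 0.81, 1.23] 0.0 0.0
(0.653, 0.217) 30 [-0.32, 0.72, -0.08, 1.64, 0.07, 0.79, 1.66] 0.0 0.0
(0.653, 0.217) 60 [-0.22, 0.72, -0.22, 1.67, 0.21, 0.77, 2.09] 0.0 0.0
(0.653, 0.217) 90 [-0.06, 0.75, -0.43, 1.72, 0.42, 0.77, 2.44] 0.0 0.0
(0.651, 0.084) -60 [-0.4, 0.7, 0.32, 1.67, -0.28, 0.82, 0.56] 0.0 0.0
(0.651, 0.084) -30 [-0.32, 0.68, 0.19, 1.69, -0.17, 0.78, 1.0] 0.0 0.0
(0.651, 0.084) 0 [-0.22, 0.67, 0.06, 1.72, -0.05, 0.75, 1.43] 0.0 0.0
(0.651, 0.084) 30 [-0.12, 0.67, -0.08, 1.75, 0.07, 0.73, 1.85] 0.0 0.0
(0.651, 0.084) 60 [-0.02, 0.67, -0.22, 1.78, 0.21, 0.71, 2.27] 0.0 0.0
(0.651, 0.084) 90 [0.16, 0.7, -0.45, 1.83, 0.44, 0.71, 2.6] 0.0 0.0
(0.64, -0.06) -60 [-0.19, 0.68, 0.32, 1.71, -0.28, 0.8, 0.79] 0.0 0.0
(0.64, -0.06) -30 [-0.1, 0.66, 0.2, 1.73, -0.18, 0.76, 1.23] 0.0 0.0
(0.64, -0.06) 0 [-0.01, 0.65, 0.06, 1.76, -0.06, 0.73, 1.66] 0.0 0.0
(0.64, -0.06) 30 [0.1, 0.65, -0.08, 1.79, 0.07, 0.71, 2.07] 0.0 0.0
(0.64, -0.06) 60 [0.21, 0.65, -0.22, 1.82, 0.21, 0.69, 2.48] 0.0 0.0
(0.64, -0.06) 90 [0.35, 0.67, -0.4, 1.86, 0.39, 0.69, 2.86] 0.0 0.0
```

View pics/side11.png

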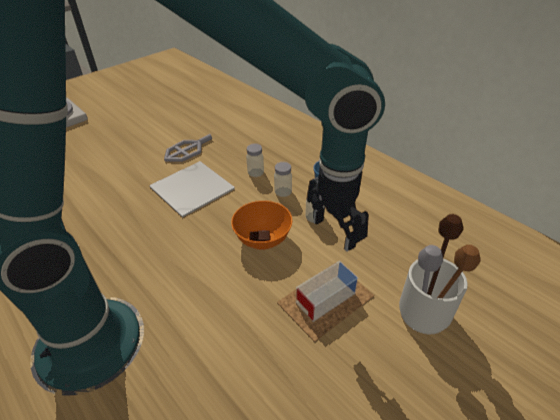

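>>> {"op": "carry_out", "data": {"plan": [0.03, -0.02, 0.045, 0, -2, 0, 0.06, -0.03, 0.09, 0, -4, 0, 0.09, -0.04, 0.135, 0, -6, 0, 0.12, -0.04, 0.18, 0, -7, 0, 0.15, -0.03, 0.225, 0, -7, 0, 0.156, 0, 0.236, 0, -7, 0, 0.156, 0.03, 0.236, 0, -7, 0, 0.156, 0.05, 0.236, 0, -7, 0]}}

```text
time_s: 15.28
tool_pos: [0.6429, -0.061, 0.1542]
tool_rot: [-1.569, -0.006, -0.001]
force: [-1.4, -0.6, -0.6]
finger_gap: 0.993
```

```bash
python3 - <<'E'
from h import *
rel([0.64,-0.06,.038],down(0))
s=bot.grab_frame("side");t=bot.grab_frame("top")
cv2.imwrite("pics/s12.png",cv2.resize(s[100:320,220:400],None,fx=3,fy=2.7)); cv2.imwrite("pics/t12.png",t)
E
```

```text
t 15.275 pos [ 0.6429 -0.061   0.1542] F [-1.4 -0.6 -0.6] gap 0.993 q [-0.23, 0.56, 0.37, 1.7, -0.25, 0.93, 1.82]
shift [-0.0035, 0.1162, 0.0007] turn [-0.13, 0.2, 0.26] | 1.9 0.0
```

View pics/s12.png

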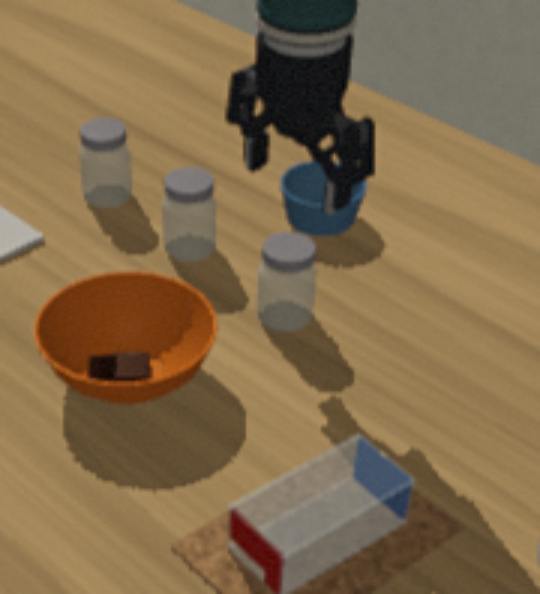

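View pics/t12.png

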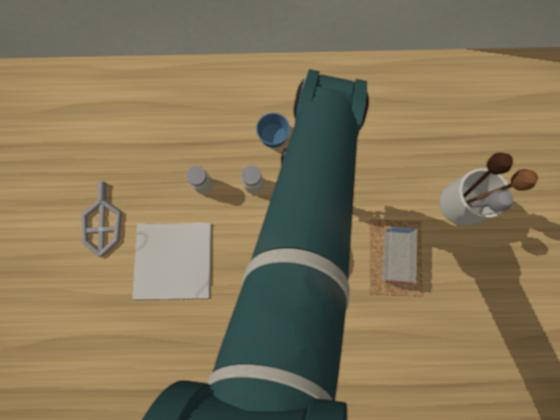

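Keeper lies flat on the mat and is empty. I'm going down on jar C and gripping it.

>>> {"op": "carry_out", "data": {"plan": [-0.003, 0, 0, 0, 0, 0, -0.003, 0.03, 0, 0, 0, 0, -0.003, 0.06, 0, 0, 0, 0, -0.003, 0.09, 0, 0, 0, 0, -0.003, 0.11, 0, 0, 0, 0, -0.003, 0.116, 0, 0, 0, 0, -0.003, 0.116, 0, 0, 0, 0]}}

```text
time_s: 16.25
tool_pos: [0.6399, -0.0613, 0.0385]
tool_rot: [-1.569, -0.005, -0.001]
force: [0.5, -0.2, -0.1]
finger_gap: 0.99
```

>>> {"op": "carry_out", "data": {"plan": [0, 0, 0, 0, 0, 0, 0, 0, 0, 0, 0, 0, 0, 0, 0, 0, 0, 0, 0, 0, 0, 0, 0, 0, 0, 0, 0, 0, 0, 0, 0, 0, 0, 0, 0, 0, 0, -0.01, 0, 0, 0, 0, 0, -0.04, 0, 0, 0, 0], "gripper": 0.04, "grip_force": 40}}

```text
time_s: 17.25
tool_pos: [0.6381, -0.0613, 0.0775]
tool_rot: [-1.569, -0.001, 0.002]
force: [-0.3, -0.7, -1.6]
finger_gap: 0.614
```

```bash
python3 - <<'E'
from h import *
rel([0.60,0.2,.25],down(0));rel([0.458,0.337,.25],down(0))
s=bot.grab_frame("side");t=bot.grab_frame("top")
cv2.imwrite("pics/s13.png",cv2.resize(s[100:320,220:400],None,fx=3,fy=2.7)); cv2.imwrite("pics/t12.png",t)
E
```

```text
t 17.25 pos [ 0.6381 -0.0613  0.0775] F [-0.3 -0.7 -1.6] gap 0.614 q [-0.2, 0.65, 0.34, 1.75, -0.29, 0.8, 1.85]
shift [-0.0376, -0.1719, 0.2617] turn [-0.12, 0.14, -0.04] | 5.0 0.0
t 17.25 pos [ 0.6381 -0.0613  0.0775] F [-0.3 -0.7 -1.6] gap 0.614 q [-0.2, 0.65, 0.34, 1.75, -0.29, 0.8, 1.85]
shift [-0.1793, -0.1715, 0.3991] turn [-0.12, 0.14, -0.04] | 7.5 0.0
```

View pics/s13.png

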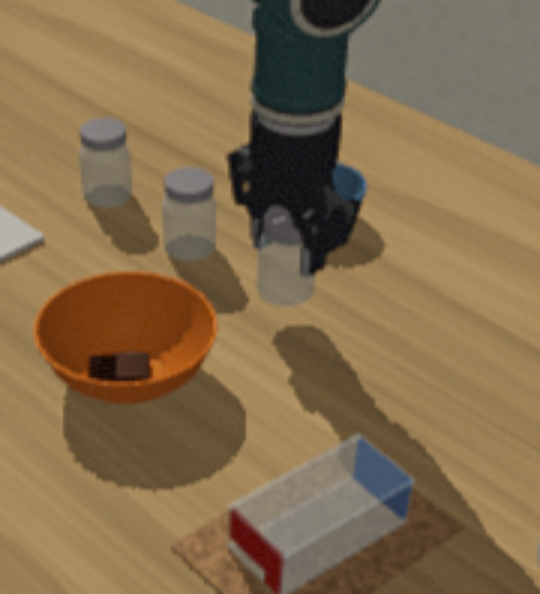

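>>> {"op": "carry_out", "data": {"plan": [0, -0.06, 0, 0, 0, 0, 0, -0.12, 0, 0, 0, 0, -0.01, -0.16, 0.04, 0, 0, 0, -0.03, -0.17, 0.1, 0, 0, 0, -0.05, -0.17, 0.16, 0, 0, 0, -0.08, -0.17, 0.22, 0, 0, 0, -0.11, -0.17, 0.28, 0, 0, 0, -0.14, -0.17, 0.335, 0, 0, 0]}}

```text
time_s: 18.35
tool_pos: [0.5037, 0.264, 0.2506]
tool_rot: [-1.569, -0.009, -0.005]
force: [0.9, 0.9, -1.4]
finger_gap: 0.612
```

```bash
python3 - <<'E'
from h import *
rel([0.458,0.337,.12],down(0))
E
```

```text
t 18.35 pos [0.5037 0.264  0.2506] F [ 0.9  0.9 -1.4] gap 0.612 q [-0.79, 0.31, 0.31, 1.81, -0.1, 1.03, 1.13]
shift [-0.0467, 0.1303, 0.073] turn [-0.09, 0.13, 0.51] | 2.5 0.1
```

>>> {"op": "carry_out", "data": {"plan": [-0.02, 0.02, 0.04, 0, 0, 0.5, -0.04, 0.05, 0.073, 0, 0, 0.5, -0.046, 0.09, 0.073, 0, 0, 0.5, -0.046, 0.12, 0.073, 0, 0, 0.5, -0.046, 0.13, 0.073, 0, 0, 0.5, -0.046, 0.13, 0.073, 0, 0, 0.5]}}

```text
time_s: 19.1
tool_pos: [0.4588, 0.3367, 0.12]
tool_rot: [-1.57, -0.001, 0.002]
force: [0.4, 0.0, -1.5]
finger_gap: 0.617
```

```bash
python3 - <<'E'
from h import *
rel([0.458,0.337,.0475],down(0))
s=bot.grab_frame("side");t=bot.grab_frame("top")
cv2.imwrite("pics/s14.png",cv2.resize(s[80:260,110:330],None,fx=3,fy=3)); cv2.imwrite("pics/t14.png",t)
E
```

```text
t 19.1 pos [0.4588 0.3367 0.12  ] F [ 0.4  0.  -1.5] gap 0.617 q [-0.88, 0.47, 0.24, 1.91, -0.15, 0.78, 1.02]
shift [-0.0008, 0.0725, 0.0003] turn [-0.04, 0.11, -0.02] | 1.2 0.0
```

View pics/s14.png

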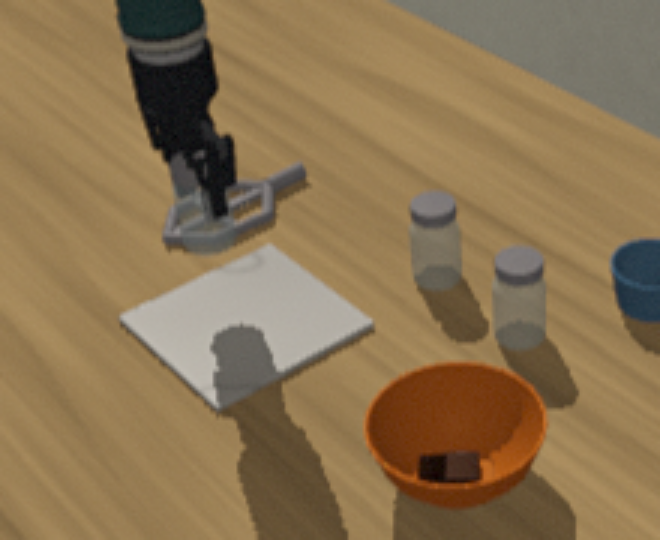

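>>> {"op": "carry_out", "data": {"plan": [-0.001, 0.03, 0, 0, 0, 0, -0.001, 0.055, 0, 0, 0, 0, -0.001, 0.065, 0, 0, 0, 0, -0.001, 0.07, 0, 0, 0, 0, -0.001, 0.0725, 0, 0, 0, 0, -0.001, 0.0725, 0, 0, 0, 0]}}

```text
time_s: 19.95
tool_pos: [0.4591, 0.3379, 0.0495]
tool_rot: [-1.567, -0.003, -0.001]
force: [-0.0, -0.2, -1.8]
finger_gap: 0.615
```

```bash
python3 - <<'E'
from h import *
rel([0.458,0.337,.0465],down(0))
s=bot.grab_frame("side")
cv2.imwrite("pics/s15.png",cv2.resize(s[120:230,140:250],None,fx=5,fy=5))
E
```

```text
t 19.95 pos [0.4591 0.3379 0.0495] F [-0.  -0.2 -1.8] gap 0.615 q [-0.85, 0.58, 0.21, 1.93, -0.19, 0.64, 1.05]
shift [-0.0011, 0.003, -0.0009] turn [-0.2, 0.11, 0.15] | 0.1 0.0
```

View pics/s15.png

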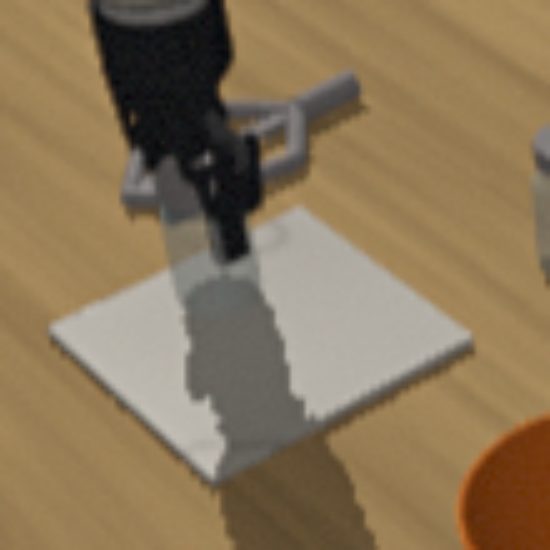

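>>> {"op": "carry_out", "data": {"plan": [-0.001, 0.0015, 0, 0, 0, 0, -0.001, 0.003, 0, 0, 0, 0, -0.001, 0.003, 0, 0, 0, 0, -0.001, 0.003, 0, 0, 0, 0]}}

```text
time_s: 20.5
tool_pos: [0.4584, 0.3383, 0.0479]
tool_rot: [-1.566, -0.004, -0.001]
force: [-2.7, -1.6, 7.7]
finger_gap: 0.612
```

>>> {"op": "carry_out", "data": {"plan": [0, 0, 0, 0, 0, 0, 0, 0, 0, 0, 0, 0, 0, 0, 0, 0, 0, 0, 0, 0, 0, 0, 0, 0, 0, -0.03, 0, 0, 0, 0, 0, -0.08, 0, 0, 0, 0, 0, -0.13, 0, 0, 0, 0, 0, -0.18, 0, 0, 0, 0], "gripper": 0.085}}

```text
time_s: 21.5
tool_pos: [0.4577, 0.3372, 0.2295]
tool_rot: [-1.566, -0.004, -0.001]
force: [0.1, -0.2, 0.2]
finger_gap: 0.992
```

```bash
python3 - <<'E'
from h import *
rel([0.651,0.084,.23],down(0));rel([0.651,0.084,.17],down(0))
s=bot.grab_frame("side")
cv2.imwrite("pics/s16.png",cv2.resize(s[100:240,130:310],None,fx=4,fy=4))
E
```

```text
t 21.5 pos [0.4577 0.3372 0.2295] F [ 0.1 -0.2  0.2] gap 0.992 q [-0.91, 0.33, 0.27, 1.83, -0.11, 0.99, 0.98]
shift [0.1929, -0.0011, -0.2536] turn [-0.25, 0.1, 0.17] | 5.1 0.0
t 21.5 pos [0.4577 0.3372 0.2295] F [ 0.1 -0.2  0.2] gap 0.992 q [-0.91, 0.33, 0.27, 1.83, -0.11, 0.99, 0.98]
shift [0.1927, 0.0589, -0.2538] turn [-0.25, 0.1, 0.17] | 5.2 0.0
```

View pics/s16.png

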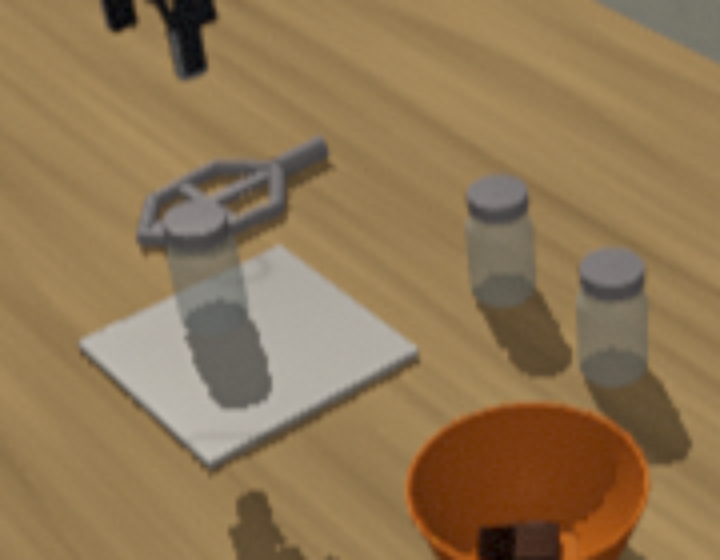

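Jar C stands upright on the board. Jar B is next.

>>> {"op": "carry_out", "data": {"plan": [0.04, -0.005, -0.05, 0, 0, 0, 0.08, -0.005, -0.1, 0, 0, 0, 0.12, -0.005, -0.15, 0, 0, 0, 0.16, 0, -0.2, 0, 0, 0, 0.193, 0, -0.254, 0, 0, 0, 0.193, 0.03, -0.254, 0, 0, 0, 0.193, 0.055, -0.254, 0, 0, 0, 0.193, 0.059, -0.254, 0, 0, 0]}}

```text
time_s: 22.55
tool_pos: [0.6535, 0.086, 0.1742]
tool_rot: [-1.56, -0.006, -0.005]
force: [0.6, -0.9, 0.4]
finger_gap: 0.994
```

```bash
python3 - <<'E'
from h import *
rel([0.651,0.084,.038],down(0))
s=bot.grab_frame("side")
cv2.imwrite("pics/s17.png",cv2.resize(s[80:240,200:360],None,fx=4,fy=3.5))
E
```

```text
t 22.55 pos [0.6535 0.086  0.1742] F [ 0.6 -0.9  0.4] gap 0.994 q [-0.43, 0.55, 0.35, 1.65, -0.23, 0.97, 1.58]
shift [-0.0034, 0.1361, -0.0036] turn [-0.64, 0.06, 0.4] | 2.2 0.1
```

View pics/s17.png

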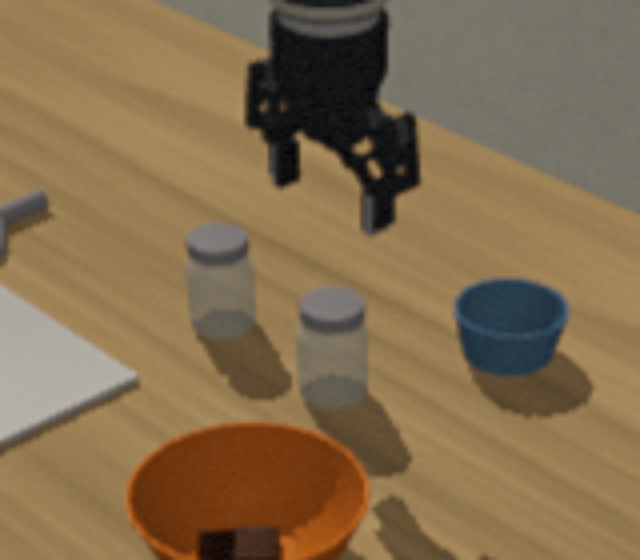

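>>> {"op": "carry_out", "data": {"plan": [-0.003, 0.0, -0.003, -0.6, 0, 0.4, -0.003, 0.04, -0.003, -0.6, 0, 0.4, -0.003, 0.08, -0.003, -0.6, 0, 0.4, -0.003, 0.11, -0.003, -0.6, 0, 0.4, -0.003, 0.13, -0.003, -0.6, 0, 0.4, -0.003, 0.136, -0.003, -0.6, 0, 0.4, -0.003, 0.136, -0.003, -0.6, 0, 0.4]}}

```text
time_s: 23.48
tool_pos: [0.6528, 0.085, 0.0398]
tool_rot: [-1.57, -0.004, -0.001]
force: [-0.9, -0.5, 0.5]
finger_gap: 0.996
```

>>> {"op": "carry_out", "data": {"plan": [0, 0, 0, 0, 0, 0, 0, 0, 0, 0, 0, 0, 0, 0, 0, 0, 0, 0, 0, 0, 0, 0, 0, 0, 0, 0, 0, 0, 0, 0, 0, 0, 0, 0, 0, 0, 0, -0.01, 0, 0, 0, 0, 0, -0.04, 0, 0, 0, 0], "gripper": 0.04, "grip_force": 40}}

```text
time_s: 24.48
tool_pos: [0.6511, 0.0848, 0.0788]
tool_rot: [-1.57, -0.0, 0.002]
force: [0.7, 0.4, -1.8]
finger_gap: 0.615
```

```bash
python3 - <<'E'
from h import *
rel([0.513,0.252,.25],down(0))
E
```

```text
t 24.475 pos [0.6511 0.0848 0.0788] F [ 0.7  0.4 -1.8] gap 0.615 q [-0.41, 0.67, 0.32, 1.7, -0.27, 0.82, 1.61]
shift [-0.138, -0.1709, 0.1675] turn [-0.02, 0.1, -0.07] | 4.4 0.0
```

>>> {"op": "carry_out", "data": {"plan": [0, -0.06, 0, 0, 0, 0, -0.01, -0.12, 0, 0, 0, 0, -0.03, -0.16, 0.03, 0, 0, 0, -0.06, -0.17, 0.07, 0, 0, 0, -0.09, -0.17, 0.11, 0, 0, 0, -0.12, -0.17, 0.145, 0, 0, 0, -0.138, -0.14, 0.167, 0, 0, 0, -0.138, -0.1, 0.167, 0, 0, 0]}}

```text
time_s: 25.48
tool_pos: [0.5114, 0.255, 0.1797]
tool_rot: [-1.567, -0.006, 0.005]
force: [0.8, -0.3, -3.9]
finger_gap: 0.616
```

```bash
python3 - <<'E'
from h import *
rel([0.513,0.252,.0475],down(0))
s=bot.grab_frame("side")
cv2.imwrite("pics/s18.png",cv2.resize(s[80:240,130:310],None,fx=4,fy=3.5))
E
```

```text
t 25.475 pos [0.5114 0.255  0.1797] F [ 0.8 -0.3 -3.9] gap 0.616 q [-0.77, 0.4, 0.31, 1.86, -0.16, 0.9, 1.2]
shift [0.0015, 0.1322, -0.0034] turn [-0.2, 0.4, 0.02] | 2.1 0.0
```

View pics/s18.png

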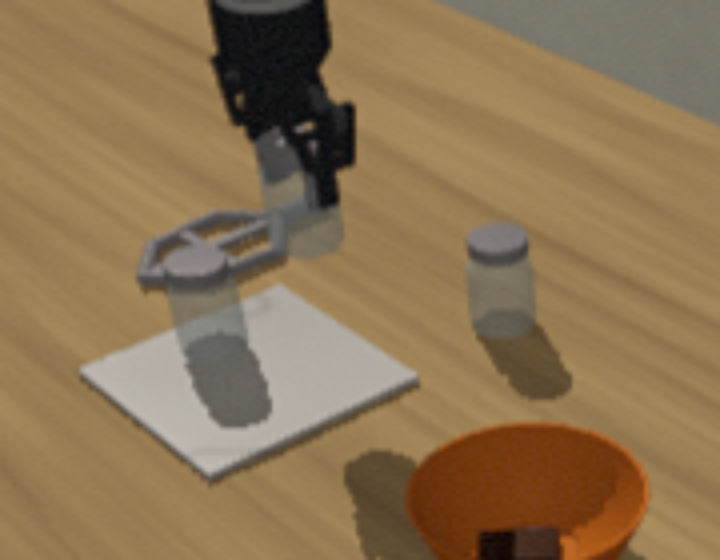

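```bash
python3 - <<'E'
from h import *
s=bot.grab_frame("side")
cv2.imwrite("pics/s19.png",cv2.resize(s[80:190,150:260],None,fx=5.4,fy=5.4,interpolation=2))
# expected projection of jar axis if upright under tcp
p=bot.state()["tool_pos"]; print(p)
for z in (-.039,.056): print(proj("side",[p[0],p[1],p[2]+z]), (proj("side",[p[0],p[1],p[2]+z])-[150,80])*5.4)
E
```

```text
[0.50947907 0.25054596 0.17559764]
[207.57010653 150.21775247] [310.87857527 379.17586336]
[203.0414618  121.17240328] [286.42389373 222.33097772]
```

View pics/s19.png

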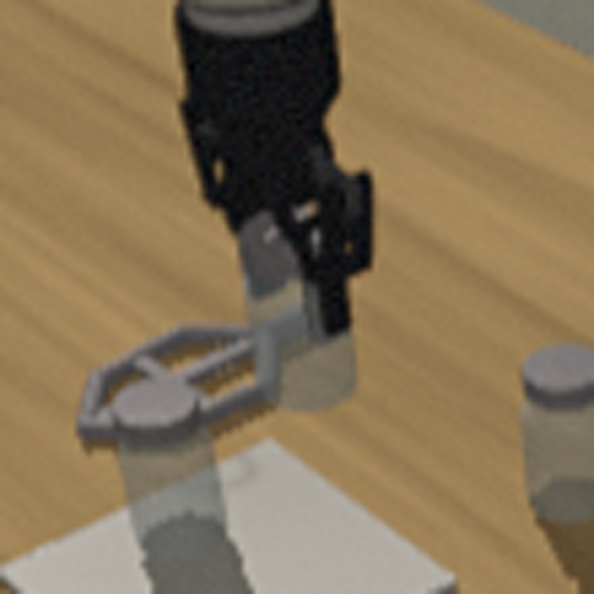

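>>> {"op": "carry_out", "data": {"plan": [0.003, 0.04, 0.001, 0, 0, 0, 0.003, 0.08, 0.001, 0, 0, 0, 0.003, 0.11, 0.001, 0, 0, 0, 0.003, 0.12, 0.001, 0, 0, 0, 0.003, 0.125, 0.001, 0, 0, 0, 0.003, 0.128, 0.001, 0, 0, 0, 0.003, 0.128, 0.001, 0, 0, 0]}}

```text
time_s: 26.45
tool_pos: [0.5125, 0.2514, 0.0496]
tool_rot: [-1.573, 0.003, 0.007]
force: [-1.9, -1.9, 4.2]
finger_gap: 0.612
```

```bash
python3 - <<'E'
from h import *
rel([0.513,0.252,.047],down(0))
E
```

```text
t 26.45 pos [0.5125 0.2514 0.0496] F [-1.9 -1.9  4.2] gap 0.612 q [-0.71, 0.59, 0.26, 1.92, -0.24, 0.66, 1.26]
shift [0.0005, 0.0026, 0.0006] turn [0.15, 0.16, -0.36] | 0.0 0.0
```

>>> {"op": "carry_out", "data": {"plan": [0, 0.001, 0, 0, 0, -0.3, 0, 0.001, 0, 0, 0, -0.3, 0, 0.001, 0, 0, 0, -0.3]}}

```text
time_s: 26.82
tool_pos: [0.5131, 0.2518, 0.0495]
tool_rot: [-1.573, -0.002, 0.002]
force: [-1.6, -0.5, 6.4]
finger_gap: 0.614
```

>>> {"op": "carry_out", "data": {"plan": [0, 0, 0, 0, 0, 0, 0, 0, 0, 0, 0, 0, 0, 0, 0, 0, 0, 0, 0, 0, 0, 0, 0, 0, 0, -0.03, 0, 0, 0, 0, 0, -0.08, 0, 0, 0, 0, 0, -0.13, 0, 0, 0, 0, 0, -0.18, 0, 0, 0, 0], "gripper": 0.085}}

```text
time_s: 27.82
tool_pos: [0.5129, 0.252, 0.231]
tool_rot: [-1.573, -0.002, 0.002]
force: [-0.2, 1.5, 0.1]
finger_gap: 0.992
```

```bash
python3 - <<'E'
from h import *
rel([0.653,0.216,.16],down(0))
s=bot.grab_frame("side")
cv2.imwrite("pics/s20.png",cv2.resize(s[80:240,130:310],None,fx=4,fy=3.5))
E
```

```text
t 27.825 pos [0.5129 0.252  0.231 ] F [-0.2  1.5  0.1] gap 0.992 q [-0.79, 0.34, 0.34, 1.82, -0.13, 1.01, 1.18]
shift [0.14, 0.0711, -0.0362] turn [0.1, 0.15, 0.0] | 2.6 0.0
```

View pics/s20.png

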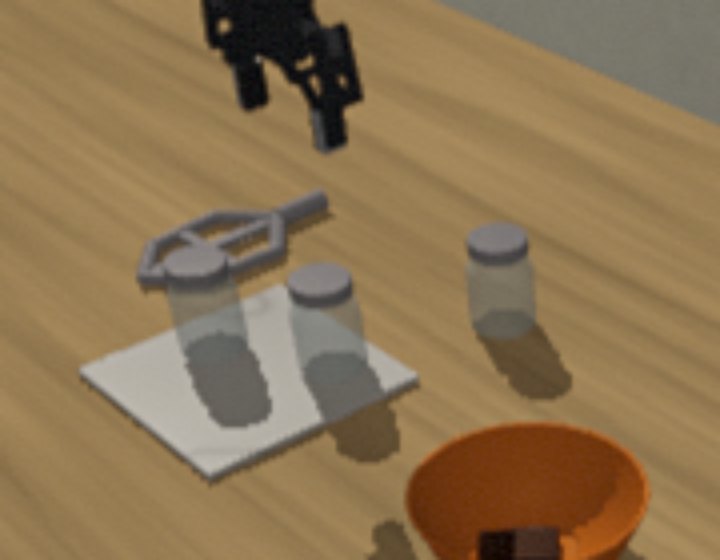

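Two jars are now up on the board. I'm fetching jar A.

>>> {"op": "carry_out", "data": {"plan": [0.04, 0, -0.012, 0, 0, 0, 0.09, 0, -0.025, 0, 0, 0, 0.135, 0.01, -0.036, 0, 0, 0, 0.14, 0.04, -0.036, 0, 0, 0, 0.14, 0.065, -0.036, 0, 0, 0, 0.14, 0.071, -0.036, 0, 0, 0, 0.14, 0.071, -0.036, 0, 0, 0]}}

```text
time_s: 28.75
tool_pos: [0.6571, 0.2182, 0.1683]
tool_rot: [-1.566, -0.009, -0.005]
force: [-0.6, -0.6, -0.2]
finger_gap: 0.995
```

```bash
python3 - <<'E'
from h import *
rel([0.653,0.216,.038],down(0))
s=bot.grab_frame("side")
cv2.imwrite("pics/s21.png",cv2.resize(s[80:240,200:360],None,fx=4,fy=3.5))
E
```

```text
t 28.75 pos [0.6571 0.2182 0.1683] F [-0.6 -0.6 -0.2] gap 0.995 q [-0.6, 0.61, 0.34, 1.57, -0.23, 1.0, 1.38]
shift [-0.0053, 0.1302, -0.0027] turn [-0.25, 0.14, 0.54] | 2.1 0.1
```

View pics/s21.png

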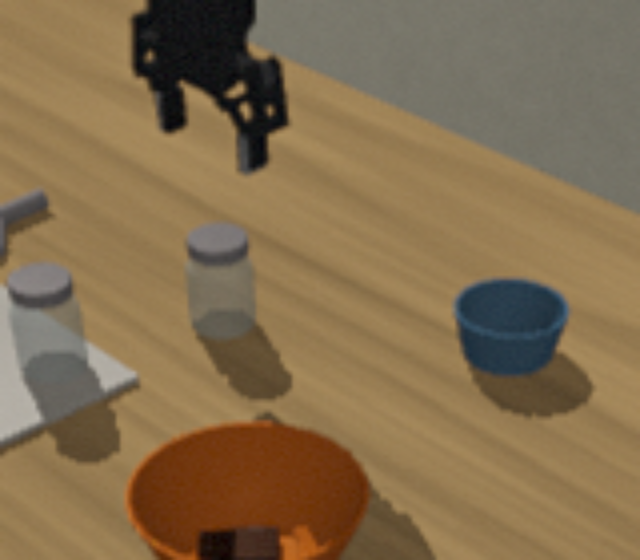

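>>> {"op": "carry_out", "data": {"plan": [-0.005, 0.0, -0.003, 0, 0, 0.5, -0.005, 0.04, -0.003, 0, 0, 0.5, -0.005, 0.08, -0.003, 0, 0, 0.5, -0.005, 0.11, -0.003, 0, 0, 0.5, -0.005, 0.125, -0.003, 0, 0, 0.5, -0.005, 0.13, -0.003, 0, 0, 0.5, -0.005, 0.13, -0.003, 0, 0, 0.5]}}

```text
time_s: 29.68
tool_pos: [0.6546, 0.216, 0.0401]
tool_rot: [-1.565, -0.004, -0.001]
force: [-0.8, -0.3, 0.2]
finger_gap: 0.995
```

>>> {"op": "carry_out", "data": {"plan": [0, 0, 0, 0, 0, 0, 0, 0, 0, 0, 0, 0, 0, 0, 0, 0, 0, 0, 0, 0, 0, 0, 0, 0, 0, 0, 0, 0, 0, 0, 0, 0, 0, 0, 0, 0, 0, -0.01, 0, 0, 0, 0, 0, -0.04, 0, 0, 0, 0], "gripper": 0.04, "grip_force": 40}}

```text
time_s: 30.68
tool_pos: [0.6527, 0.2153, 0.0787]
tool_rot: [-1.567, -0.001, 0.003]
force: [0.4, 0.7, -2.2]
finger_gap: 0.612
```

```bash
python3 - <<'E'
from h import *
rel([0.403,0.252,.25],down(0))
E
```

```text
t 30.675 pos [0.6527 0.2153 0.0787] F [ 0.4  0.7 -2.2] gap 0.612 q [-0.58, 0.71, 0.31, 1.62, -0.27, 0.86, 1.41]
shift [-0.2497, -0.1709, 0.038] turn [-0.21, 0.14, -0.06] | 4.9 0.0
```

>>> {"op": "carry_out", "data": {"plan": [0, -0.06, 0, 0, 0, 0, -0.01, -0.12, 0, 0, 0, 0, -0.03, -0.17, 0.01, 0, 0, 0, -0.08, -0.171, 0.015, 0, 0, 0, -0.13, -0.171, 0.02, 0, 0, 0, -0.18, -0.171, 0.03, 0, 0, 0, -0.23, -0.171, 0.036, 0, 0, 0, -0.25, -0.171, 0.038, 0, 0, 0]}}

```text
time_s: 31.68
tool_pos: [0.3996, 0.2522, 0.2502]
tool_rot: [-1.567, -0.002, 0.006]
force: [0.6, 0.2, -1.8]
finger_gap: 0.615
```

```bash
python3 - <<'E'
from h import *
rel([0.403,0.252,.12],down(0)); rel([0.403,0.252,.0485],down(0))
s=bot.grab_frame("side")
cv2.imwrite("pics/s22.png",cv2.resize(s[60:240,130:310],None,fx=4,fy=3.3))
E
```

```text
t 31.675 pos [0.3996 0.2522 0.2502] F [ 0.6  0.2 -1.8] gap 0.615 q [-0.92, 0.14, 0.32, 2.02, -0.06, 0.99, 1.0]
shift [0.0038, 0.1302, -0.0007] turn [-0.23, 0.29, -0.15] | 2.1 0.0
t 31.675 pos [0.3996 0.2522 0.2502] F [ 0.6  0.2 -1.8] gap 0.615 q [-0.92, 0.14, 0.32, 2.02, -0.06, 0.99, 1.0]
shift [0.004, 0.2017, -0.001] turn [-0.23, 0.29, -0.15] | 3.2 0.0
```

View pics/s22.png

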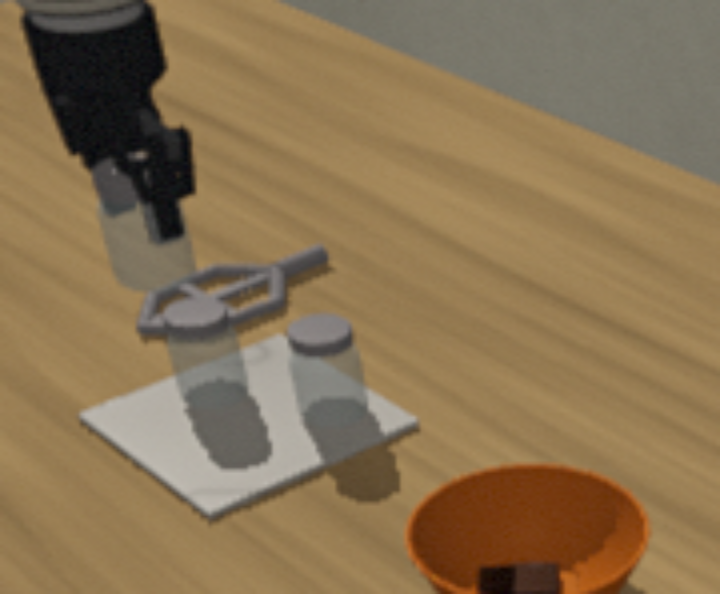

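>>> {"op": "carry_out", "data": {"plan": [0.004, 0.04, -0.001, 0, 0, 0, 0.004, 0.09, -0.001, 0, 0, 0, 0.004, 0.14, -0.001, 0, 0, 0, 0.004, 0.175, -0.001, 0, 0, 0, 0.004, 0.19, -0.001, 0, 0, 0, 0.004, 0.197, -0.001, 0, 0, 0, 0.004, 0.2, -0.001, 0, 0, 0, 0.004, 0.2, -0.001, 0, 0, 0]}}

```text
time_s: 32.72
tool_pos: [0.4018, 0.2526, 0.051]
tool_rot: [-1.566, -0.002, 0.007]
force: [0.0, 1.0, -1.6]
finger_gap: 0.613
```

```bash
python3 - <<'E'
from h import *
rel([0.403,0.252,.048],down(0))
E
```

```text
t 32.725 pos [0.4018 0.2526 0.051 ] F [ 0.   1.  -1.6] gap 0.613 q [-0.83, 0.47, 0.25, 2.16, -0.23, 0.54, 1.16]
shift [0.0012, 0.003, -0.0006] turn [-0.29, 0.33, -0.17] | 0.1 0.0
```

>>> {"op": "carry_out", "data": {"plan": [0.001, 0.002, 0, 0, 0, 0, 0.001, 0.003, 0, 0, 0, 0, 0.001, 0.003, 0, 0, 0, 0, 0.001, 0.003, 0, 0, 0, 0]}}

```text
time_s: 33.22
tool_pos: [0.4034, 0.2532, 0.0497]
tool_rot: [-1.564, -0.003, 0.006]
force: [-2.3, -2.1, 13.2]
finger_gap: 0.613
```

>>> {"op": "carry_out", "data": {"plan": [0, 0, 0, 0, 0, 0, 0, 0, 0, 0, 0, 0, 0, 0, 0, 0, 0, 0, 0, 0, 0, 0, 0, 0, 0, -0.03, 0, 0, 0, 0, 0, -0.08, 0, 0, 0, 0, 0, -0.13, 0, 0, 0, 0, 0, -0.18, 0, 0, 0, 0], "gripper": 0.085}}

```text
time_s: 34.22
tool_pos: [0.4036, 0.2517, 0.2312]
tool_rot: [-1.564, -0.003, 0.006]
force: [0.7, 0.9, 0.5]
finger_gap: 0.991
```

```bash
python3 - <<'E'
from h import *
rel([0.7,0.28,.35],down(0))
s=bot.grab_frame("side");cv2.imwrite("pics/s23.png",s);cv2.imwrite("pics/t23.png",bot.grab_frame("top"))
E
```

```text
t 34.225 pos [0.4036 0.2517 0.2312] F [0.7 0.9 0.5] gap 0.991 q [-0.93, 0.17, 0.34, 2.04, -0.08, 0.95, 1.03]
shift [0.2964, -0.1192, 0.0274] turn [-0.37, 0.32, -0.12] | 5.1 0.0
```

View pics/s23.png

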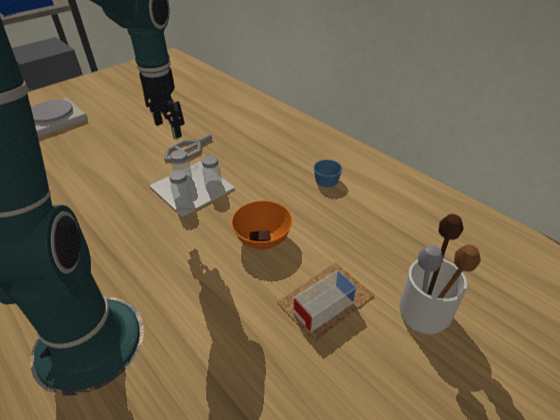

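View pics/t23.png

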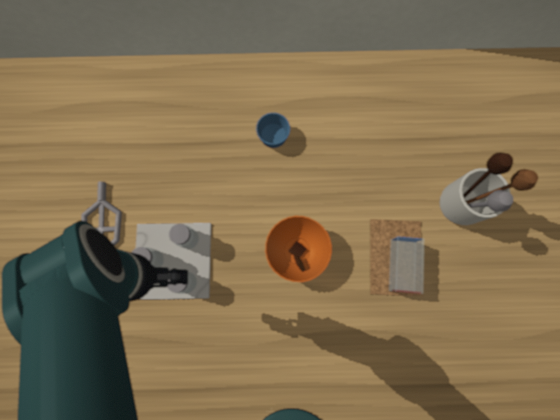

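The keeper has been knocked: in the top view it now sits at about (407,265), towards the mat's edge. I'll measure it.

```bash
python3 - <<'E'
from h import *
s=cv2.imread("pics/s23.png");t=cv2.imread("pics/t23.png")
cv2.imwrite("pics/kS.png",cv2.resize(s[255:345,270:385],None,fx=6,fy=6,interpolation=2))
cv2.imwrite("pics/kT.png",cv2.resize(t[210:305,360:435],None,fx=6,fy=6,interpolation=2))
E
```

```text
(no output)
```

View pics/kS.png

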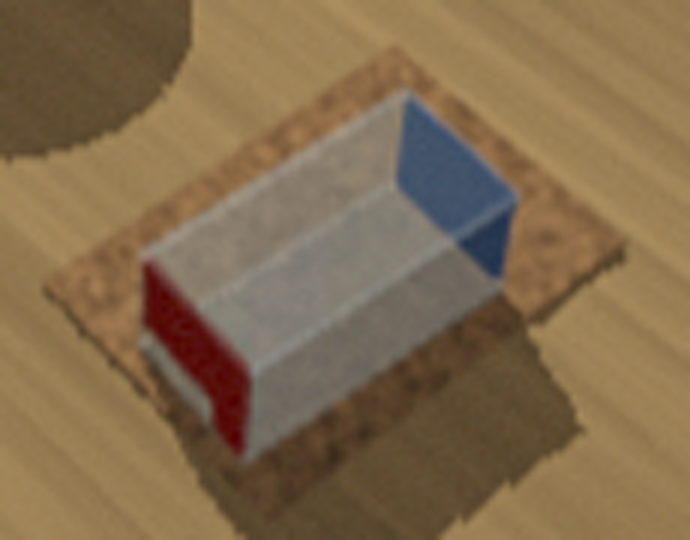

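View pics/kT.png

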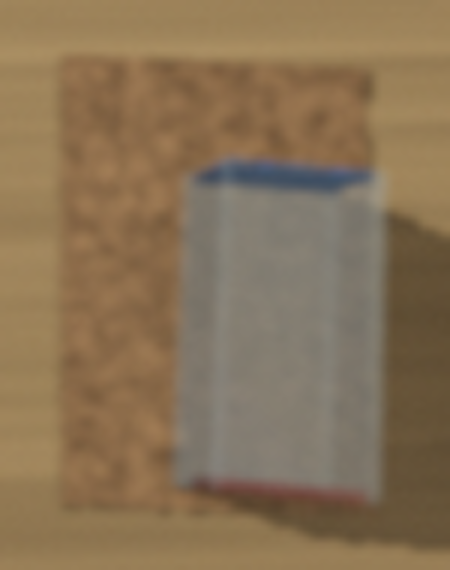

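```bash
python3 - <<'E'
from h import *
f=lambda p,o,s:((p[0]+.5)/s-.5+o[0],(p[1]+.5)/s-.5+o[1])
oS,oT=(270,255),(360,210); L=[]
for n,a,b in (("redL",(146,258),(205,482)),("redR",(253,370),(378,498)),("blueL",(408,93),(225,160)),("blueR",(517,192),(383,175))):
    p=tri(f(a,oS,6),f(b,oT,6)); S=onz("side",f(a,oS,6),.064); T=onz("top",f(b,oT,6),.064); print(n,p[0].round(4),S.round(4),T.round(4)); L.append((S,T))
L=np.array(L)
for k in (0,1):
    c=L[:,k].mean(0)[:2]; ax=(L[2:,k].mean(0)-L[:2,k].mean(0))[:2]; print("c",c.round(4),"yaw",np.degrees(np.arctan2(ax[1],ax[0])).round(1))
m=np.array([.455,-.276]); a=np.radians(-3.3); 
d=L.mean((0,1))[:2]-m; print("in mat",d@[np.cos(a),np.sin(a)],d@[-np.sin(a),np.cos(a)])
E
```

```text
redL [ 0.3748 -0.249   0.057 ] [ 0.3719 -0.253   0.064 ] [ 0.3742 -0.2466  0.064 ]
redR [ 0.3665 -0.3126  0.0648] [ 0.3665 -0.312   0.064 ] [ 0.3669 -0.3132  0.064 ]
blueL [ 0.5003 -0.2652  0.0611] [ 0.4984 -0.2666  0.064 ] [ 0.4999 -0.2643  0.064 ]
blueR [ 0.4921 -0.326   0.0652] [ 0.4925 -0.3253  0.064 ] [ 0.4927 -0.3268  0.064 ]
c [ 0.4323 -0.2892] yaw -6.1
c [ 0.4334 -0.2877] yaw -7.1
in mat -0.021369198914373652 -0.013730900357183922
```

The keeper is still flat and within tolerance, 21 mm along and 14 mm across from the mat's middle, so it can stay. I'm clearing the arm for the final check.

>>> {"op": "carry_out", "data": {"plan": [0, -0.05, 0, 0, 0, 0, 0.02, -0.1, -0.02, 0, 0, 0, 0.07, -0.12, -0.05, 0, 0, 0, 0.12, -0.12, -0.1, 0, 0, 0, 0.17, -0.12, -0.15, 0, 0, 0, 0.22, -0.12, -0.2, 0, 0, 0, 0.25, -0.12, -0.25, 0, 0, 0, 0.25, -0.12, -0.3, 0, 0, 0]}}

```text
time_s: 35.33
tool_pos: [0.6581, -0.0422, 0.3496]
tool_rot: [-1.558, -0.009, 0.004]
force: [1.3, -0.6, -0.0]
finger_gap: 0.997
```

```bash
python3 - <<'E'
from h import *
print(bot.state()["tool_pos"])
s=bot.grab_frame("side");cv2.imwrite("pics/s24.png",s);t=bot.grab_frame("top");cv2.imwrite("pics/t24.png",t)
cv2.imwrite("pics/bT.png",cv2.resize(t[215:305,125:220],None,fx=6,fy=6,interpolation=2))
cv2.imwrite("pics/bS.png",cv2.resize(s[145:220,145:240],None,fx=7,fy=7,interpolation=2))
E
```

```text
[ 0.65808041 -0.04221648  0.34960603]
```

View pics/t24.png

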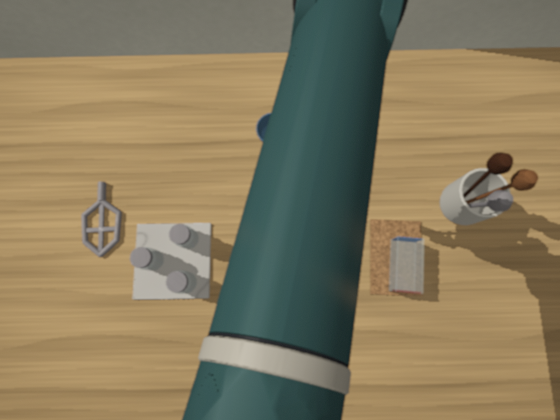

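View pics/s24.png

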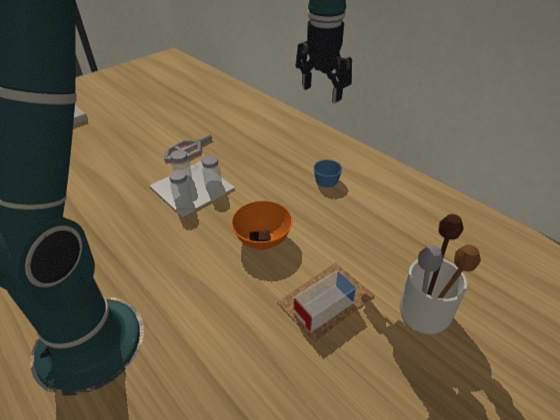

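View pics/bT.png

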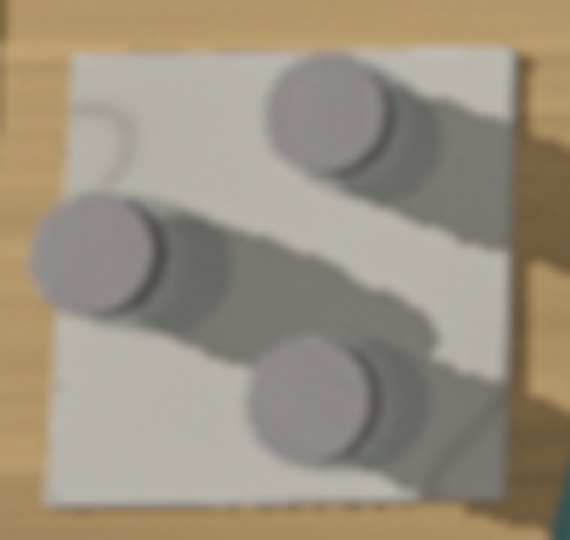

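View pics/bS.png

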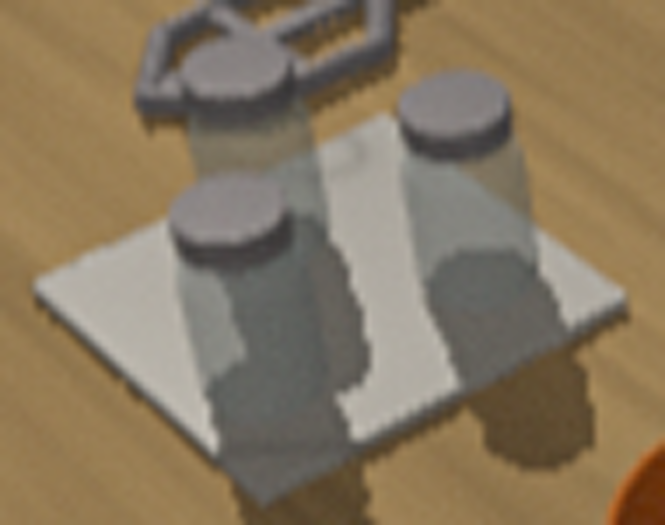

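```bash
python3 - <<'E'
from h import *
f=lambda p,o,s:((p[0]+.5)/s-.5+o[0],(p[1]+.5)/s-.5+o[1])
for a,b in (((237,68),(93,255)),((455,107),(327,115)),((230,210),(310,400))):
    p=tri(f(a,(145,145),7),f(b,(125,215),6)); t=onz("top",f(b,(125,215),6),.103)
    print("jar lid",p[0].round(4),round(p[1],4),"top@.103 rel board",(t[:2]-[.458,.292]).round(4))
s=cv2.imread("pics/s24.png"); h=cv2.cvtColor(s,cv2.COLOR_BGR2HSV)
m=cv2.inRange(h,(4,190,80),(14,255,255)); c=max(cv2.findContours(m,0,2)[0],key=cv2.contourArea); print("bowl bbox",cv2.boundingRect(c),"start (232,201,60,48)")
print(bot.state()["time_s"],bot.state()["qvel"].round(3))
E
```

```text
jar lid [0.4582 0.3361 0.1042] 0.0002 top@.103 rel board [0.0004 0.0445]
jar lid [0.5104 0.2493 0.1028] 0.0 top@.103 rel board [ 0.0524 -0.0428]
jar lid [0.4023 0.2518 0.1037] 0.0007 top@.103 rel board [-0.0554 -0.0402]
bowl bbox (232, 201, 60, 48) start (232,201,60,48)
35.425 [-0.068 -0.028 -0.072  0.011 -0.037  0.012 -0.058]
```

>>> {"op": "carry_out", "data": {"plan": [0, 0, 0, 0, 0, 0, 0, 0, 0, 0, 0, 0, 0, 0, 0, 0, 0, 0, 0, 0, 0, 0, 0, 0]}}

```text
time_s: 35.92
tool_pos: [0.6563, -0.0509, 0.3507]
tool_rot: [-1.563, 0.001, -0.007]
force: [0.1, -0.3, 0.2]
finger_gap: 1.0
```

```bash
python3 - <<'E'
from cell import bot
print(bot.state()["time_s"]); print(bot.job_done())
E
```

```text
35.925
the job is handed in; nothing more can be done
None
```

The job is handed in at about 36 s. I tipped the keeper 57° over the bowl: one tablet slid out on tipping and the other dropped out during the shake. I then laid the empty keeper back on the mat and stood all three jars that were on the counter on the board.

Last checks from the pictures:
- **Jars:** their lids stand at 103–104 mm, so all three are upright on the board. They are at (0, +45), (+52, −43) and (−55, −40) mm from its middle, inside the 75 mm limit.
- **Tablets and bowl:** both tablets are in the bowl, the second leaning on its wall. The bowl is where it started. The last top view of it was partly hidden by the arm, so that final check rests on the side view.
- **Keeper:** it was knocked aside after I set it down. I measured it flat and about 21 mm along and 14 mm across from the mat's middle, inside tolerance, so I left it there.
- **Crock, paddle and blue cup:** all look unmoved; I did not measure them.

No check failed. At its highest, the wrist force reading was about 30 N, when I pressed the keeper onto the mat.

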